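# Change the workpiece on a machining pallet

## Robot

A 6-joint arm with a two-finger parallel gripper is mounted at the origin on a cart in front of the work surface, level with it; the furniture and walls round the work are solid. World frame = base frame: x ahead of the robot, y to its left, z up, the work surface at z = 0. Lengths are in m, angles in rad, forces in N, time in s.
With the tool pointing down it reaches from about 0.3 to 0.85 m from the base axis. Payload 4.2 kg.
Tool frame: the origin (TCP) lies at the very end of the fingers, on their centre line; the grasp point (between the pads) lies 19 mm behind it (pinch_z is the distance from the TCP to the grasp point, in m); y points along the fingers, z is the direction in which the jaws open and shut, and the axes are right-handed (so a half turn about y gives the same grasp; the last joint's range is limited). The gripper opens to 91 mm and grips with 3 to 60 N. Pads are 32 mm wide; open, the fingers measure 118 mm over their backs; the gripper's body (76 mm by 178 mm) begins 60 mm behind the grasp point.
Start: joints at [1.209, 0.32, 1.565, -0, 1.257, -0.02], TCP at [0.193, 0.542, 0.185] pointing down, gripper open.
Joint ranges: [-3.11, 3.11], [-0.84, 2.01], [0.21, 2.61], [-1.34, 4.49], [0.05, 2.63], [-2.56, 2.56]. Speed limits (rad/s): [2.57, 2.57, 3.14, 3.14, 3.14, 3.14].

## Interface

Orientations are given as a unit quaternion [w, x, y, z].
In Python, from plant import * gives the robot as it stands.
- The arm moves only by the shell command python3 -m inch 'ROWS' [FORCE]. ROWS is text: rows parted by semicolons, each of 5 numbers parted by spaces: the opening, from -1 (shut) to 1 (fully open), so that 0 is half open, then the shift along the tool's x, y, z in cm, then the turn about the tool's y in degrees. A call has 1 to 20 rows; each row shifts and turns the commanded pose from where the row before left it, along the tool's axes as they then stand; what a row does not reach is not made up. A row lasts 1/8 s, in which the tool goes at most 62.5 mm and 10.7 degrees, less where a joint would pass 70% of its speed; a pose out of reach is approached as far as the arm can. A call is refused whole if a number of a shift passes 6.25 or a number of a turn 10.7, either way. A call with a gripper value outside its range is refused whole. The fingers move at their own pace and stop on an object; FORCE is the grip in N (left out, the last holds). Time passes only in rows, so rows that do not move let the fingers close. It gives the time, the measured TCP pose, the force and the opening at its end, in the units of the state.
- observe(): the state, without advancing time (a new reading comes with each control period).
- camera(name): name is "scene" or "top" or "wrist"; returns a dict with "img" (420x560x3 uint8, red, green, blue), "depth" (420x560 float32, m along the optical axis (not along the pixel's ray), 0 where there is no reading), "fx", "fy", "cx", "cy" (pixels), "extrinsics" (4x4, takes a point from camera to world coordinates). Camera axes: x right, y up, looking along -z (the intrinsics and any distortion apply to the point x, -y, -z); pixel columns grow to the right and rows downward; lengths in m; the calibration is good to about 2 mm. A picture is of the moment at which its call begins.
- close_job(): hands the job in, once; it reports no verdict.
Trained networks look in a picture, given as the dict that the camera call returned (one of the last four; its "shot" number tells which), for a name from the list of things; names that differ only in an ending like _2 or _b are one class to them, and where a whole thing is asked for, a point or a joint stands for the part that bears it (a point fixed in the world has none). Each returns a list of dicts, best first, with "conf" (0 to 1); they miss things now and then, are a little off and sometimes report something else, mostly with a low value. They report only what shows in the picture. A call takes as long as a camera call. They do not tell look-alikes from the thing itself.
- spot_in(picture, query): "bbox" ([centre column, centre row, width, height] in pixels, round what is visible of it).
- trace(picture, query): "region" (420x560 bool, what is visible of it) and "bbox" ([centre column, centre row, width, height] in pixels, round what is visible of it).
- tip_of(picture, query): "point" ([row, column] in pixels: a listed point, or the origin of a listed thing).
The state is a dict: "time_s": time; "joint_pos": joint angles; "joint_velocities": joint speeds; "joint_efforts": joint torques, N m; "position": TCP position; "ee_rot": TCP orientation; "force": force on the tool from outside, world axes, zero at the start; "torque": the same for the moment, N m; "grip_width": finger opening in m.
Only numpy, scipy, OpenCV 4.12 (cv2) and the standard library are available. Lean on these libraries where they do the work, as an engineer would, in place of code of your own. Each camera call takes 0.05 s, during which the arm holds its last target.

## Task

Change the part on the machining pallet: take the black hand nut off the arbor and then the brass spacer, standing each on the rubber mat, move the bright finished hub to the green dish, and slide the dark unmachined hub onto the arbor in its place, flange down. Then put back first the spacer and then the nut, so that the whole stack sits fully down. Leave the yellow parts cup, the screwdriver and the steel valve body where they are.

Things in the scene. Friction and masses are not known exactly. Their poses are not given: they have to be found in the camera images.
- arbor_seat (a point): Centre of the top of the bright seat (54 mm wide, 30 mm above the bench) of the machining pallet, a fixed round dark steel base 120 mm wide. From it a plain upright arbor, 14 mm thick, rises 68 mm; its last 10 mm taper to a blunt 5 mm tip. At the start it carries, from below: finished hub, brass spacer, black nut; all have 19 mm bores and slide freely, no thread. z up.
- nut_mid (a point): Centre (half-way up, on the axis) of the hand nut: black fluted cylinder, 36 mm across and 28 mm high, with a small bright steel disc in the middle of its closed top; the bore is open below and 22 mm deep. Loose, 0.1 kg. At the start it is the topmost part on the arbor, on the spacer. z along the bore, up.
- spacer_mid (a point): Centre (half-way up, on the axis) of the brass spacer, a plain thick ring 50 mm across and 20 mm high with a through bore. Loose, about 0.15 kg. At the start it is on the arbor between finished hub and nut. z along the bore, up.
- finished_hub_mid (a point): Centre (half-way up, on the axis) of the finished hub: bright aluminium, bottom flange 66 mm across and 8 mm thick with six dark bolt holes, above it a boss 42 mm across and 22 mm high, 30 mm high in all; grip the boss. Loose, about 0.2 kg. At the start it is the lowest part on the arbor, on the seat. z along the bore, up.
- raw_hub_mid (a point): Centre (half-way up, on the axis) of the unmachined hub: size and shape of the finished hub (flange 66 x 8 mm below, boss 42 mm across and 22 mm high above, 30 mm in all), but dark grey without bolt holes. Loose, about 0.22 kg. At the start it stands flange down in a dark wooden dish with a cork floor, 3 mm above the bench (rim 7 mm). z along the bore, up.
- green_dish: Dish for finished parts (fixed): round, pale wood with a green floor, 100 mm across, inside 91 mm across, floor 3 mm and rim 7 mm above the bench. Origin: centre of its underside, on the bench; z up. The finished hub stands flange down about in the middle.
- mat_top (a point): Centre of the top face of the ribbed black rubber mat (fixed), the place to stand the nut and the spacer meanwhile: 160 mm along its x axis, 100 mm along its y axis, 4 mm thick, no rim. z up.
- yellow_cup: Bystander: yellow parts cup, 56 mm across and 28 mm high, standing loose on the bench behind the work on the right. Origin: centre of its underside.
- red_screwdriver: Bystander: red-handled screwdriver, 169 mm long and 18 mm thick, lying loose on the bench between robot and work, on the right. Origin: centre of its underside.
- valve_piece: Bystander: turned steel valve body, an upright cylinder 30 mm across and 46 mm high, standing loose on the bench between robot and work, near the middle. Origin: centre of its underside.
There are look-alikes about, which are no part of the job. Of the things like the green_dish, leave any that is pink; of the rest the larger one is meant.

How it is judged:
On the way, in this order (a step that is already met when the one before it is completed fails the run):
1. the hand nut stands on the mat, let go (x of nut_mid in the frame of mat_top between -0.08 and 0.08 m and y of nut_mid in the frame of mat_top between -0.05 and 0.05 m and z of nut_mid in the frame of mat_top between 0.01 and 0.018 m and angle between nut_mid's own z axis and vertical below 0.15 rad and linear speed of clamp_nut below 0.02 m/s and contact force between the fingers and clamp_nut below 0.1 N), for 0.2 s.
2. the spacer stands on the mat too, let go (all of step 1 and x of spacer_mid in the frame of mat_top between -0.08 and 0.08 m and y of spacer_mid in the frame of mat_top between -0.05 and 0.05 m and z of spacer_mid in the frame of mat_top between 0.006 and 0.014 m and angle between spacer_mid's own z axis and vertical below 0.15 rad and linear speed of spacer below 0.02 m/s and contact force between the fingers and spacer below 0.1 N), for 0.2 s.
3. the finished hub stands in the green dish, let go, with nut and spacer still standing on the mat (all of step 2 and horizontal distance between finished_hub_mid and green_dish below 0.014 m and z of finished_hub_mid in the frame of green_dish between 0.014 and 0.022 m and angle between finished_hub_mid's own z axis and vertical below 0.15 rad and linear speed of finished_hub below 0.02 m/s and contact force between the fingers and finished_hub below 0.1 N), for 0.2 s.
4. the unmachined hub sits on the seat, on the arbor, let go (horizontal distance between raw_hub_mid and arbor_seat below 0.006 m and z of raw_hub_mid in the frame of arbor_seat between 0.011 and 0.019 m and angle between raw_hub_mid's own z axis and vertical below 0.15 rad and linear speed of raw_hub below 0.02 m/s and contact force between the fingers and raw_hub below 0.1 N), for 0.2 s.
5. the spacer sits on the unmachined hub, on the arbor, let go (all of step 4 and horizontal distance between spacer_mid and arbor_seat below 0.006 m and z of spacer_mid in the frame of arbor_seat between 0.036 and 0.044 m and angle between spacer_mid's own z axis and vertical below 0.15 rad and linear speed of spacer below 0.02 m/s and contact force between the fingers and spacer below 0.1 N), for 0.2 s.
At the end, for the whole second after the job is handed in: Raw hub, spacer and nut are on the arbor in that order from below, upright (0.15 rad), within 6 mm of its axis and 4 mm of their seated heights (centres 15, 40, 64 mm above the seat); the finished hub stands in the green dish within 14 mm of its centre; all let go and at rest (all of step 5 and horizontal distance between nut_mid and arbor_seat below 0.006 m and z of nut_mid in the frame of arbor_seat between 0.06 and 0.068 m and angle between each of nut_mid, finished_hub_mid's own z axis and vertical below 0.15 rad and linear speed of each of clamp_nut, finished_hub below 0.02 m/s and contact force between the fingers and clamp_nut below 0.1 N and horizontal distance between finished_hub_mid and green_dish below 0.014 m and z of finished_hub_mid in the frame of green_dish between 0.014 and 0.022 m and contact force between the fingers and finished_hub below 0.1 N); the robot touches nothing.
It fails at once if the cup is pushed more than 30 mm from its place (distance of yellow_cup from where it was at the start of the episode above 0.03 m).
It fails at once if the screwdriver is pushed more than 30 mm from its place (distance of red_screwdriver from where it was at the start of the episode above 0.03 m).
It fails at once if the valve body is pushed more than 30 mm from its place (distance of valve_piece from where it was at the start of the episode above 0.03 m).
It also fails if it takes over 131 s, if anything falls off the work surface, if the arm or the gripper's body presses on something with over 40 N, if the wrist force passes 120 N, or if a joint passes its speed limit or range.

## Working session

There is one attempt and no reset: what is moved stays moved. The work goes in short steps, Python scripts to look and compute and a shell command to move; the robot and the scene stay as the last step left them, time stands still between calls to the robot, and variables do not carry over. Pictures are saved under pics/ and viewed, and the job is handed in when it is done.

```bash
ls; mkdir -p pics; cat > h.py <<'E'
from plant import *
import numpy as np, cv2
def save(c,n): cv2.imwrite('pics/'+n+'.png',cv2.cvtColor(c['img'],cv2.COLOR_RGB2BGR))
def pt(c,u,v,d=None):
    if d is None: d=c['depth'][int(round(v)),int(round(u))]
    p=np.array([(u-c['cx'])/c['fx']*d,-(v-c['cy'])/c['fy']*d,-d,1]); return (c['extrinsics']@p)[:3]
def cloud(c):
    v,u=np.mgrid[0:420,0:560]; d=c['depth']
    p=np.stack([(u-c['cx'])/c['fx']*d,-(v-c['cy'])/c['fy']*d,-d,np.ones_like(d)],-1); return (p@c['extrinsics'].T)[...,:3]
def ray(c,u,v,z):
    o=c['extrinsics'][:3,3]; p=pt(c,u,v,1.0); k=(z-o[2])/(p[2]-o[2]); return o+k*(p-o)
E
python3 - <<'E'
from h import *
np.set_printoptions(precision=4,suppress=True)
for n in ['top','scene','wrist']:
    c=camera(n); save(c,n+'0'); print(n,c['fx'],c['extrinsics'][:3,3], [k for k in c])
    for q in ['nut_mid','spacer_mid','finished_hub_mid','raw_hub_mid','green_dish','mat_top','arbor_seat','yellow_cup','red_screwdriver','valve_piece']:
        for r in tip_of(c,q)[:3]:
            v,u=r['point']; print(q,round(r['conf'],2),[round(u),round(v)],pt(c,u,v))
print(observe())
E
```

```text
pics
top 493.56837665341345 [0.2992 0.0552 1.4648] ['img', 'depth', 'fx', 'fy', 'cx', 'cy', 'extrinsics', 'shot']
nut_mid 0.66 [359, 182] [ 0.6248 -0.1504  0.1088]
spacer_mid 0.46 [357, 180] [ 0.6289 -0.1453  0.1101]
finished_hub_mid 0.6 [355, 183] [ 0.6233 -0.1417  0.1022]
raw_hub_mid 0.95 [432, 245] [ 0.4557 -0.3751  0.0028]
raw_hub_mid 0.59 [360, 180] [ 0.6306 -0.153   0.1062]
green_dish 0.93 [176, 258] [0.4257 0.3838 0.0051]
green_dish 0.6 [131, 245] [0.4644 0.5195 0.0042]
green_dish 0.58 [185, 210] [ 0.5717  0.3627 -0.0033]
mat_top 0.85 [243, 224] [0.5231 0.1838 0.0068]
arbor_seat 0.56 [351, 186] [ 0.6208 -0.1313  0.0834]
yellow_cup 0.63 [410, 192] [ 0.6186 -0.3208  0.001 ]
red_screwdriver 0.71 [352, 253] [ 0.4364 -0.1395 -0.0035]
red_screwdriver 0.63 [181, 258] [0.4255 0.3691 0.0046]
valve_piece 0.5 [304, 242] [0.4666 0.0055 0.0358]
scene 514.9191106845514 [-0.3867 -0.5765  1.1102] ['img', 'depth', 'fx', 'fy', 'cx', 'cy', 'extrinsics', 'shot']
nut_mid 0.54 [361, 221] [ 0.6341 -0.1484  0.1061]
spacer_mid 0.46 [361, 231] [ 0.6161 -0.1589  0.0869]
finished_hub_mid 0.78 [362, 235] 
[... 542 characters left out ...]
5]
wrist 362.8855438287777 [0.1138 0.5689 0.385 ] ['img', 'depth', 'fx', 'fy', 'cx', 'cy', 'extrinsics', 'shot']
green_dish 0.98 [331, 381] [0.1738 0.5598 0.3205]
green_dish 0.84 [213, 384] [0.4216 0.3696 0.0042]
{'time_s': 1.65, 'joint_pos': array([ 1.209 ,  0.3196,  1.5645, -0.    ,  1.2574, -0.02  ]), 'joint_velocities': array([ 0.0021,  0.0004, -0.0001, -0.0004,  0.0015, -0.0006]), 'joint_efforts': array([ -0.0007, -41.2352, -23.222 ,   0.0727,   0.0378,   0.    ]), 'position': array([0.1927, 0.5418, 0.1855]), 'ee_rot': array([ 0.6968, -0.6968,  0.1202, -0.1203]), 'force': array([-0.411 ,  0.2884, -0.2969]), 'torque': array([ 0.0033,  0.0146, -0.0319]), 'grip_width': 0.09118605080936518}
```

View pics/top0.png

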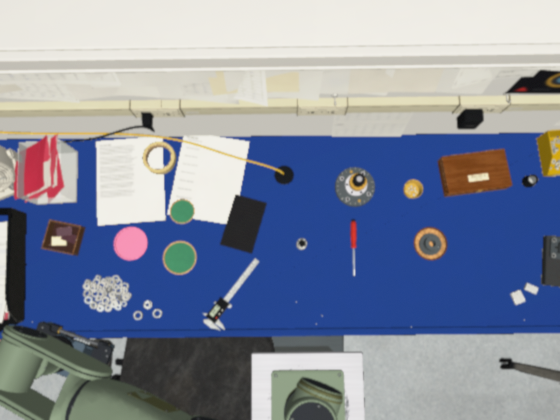

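View pics/scene0.png

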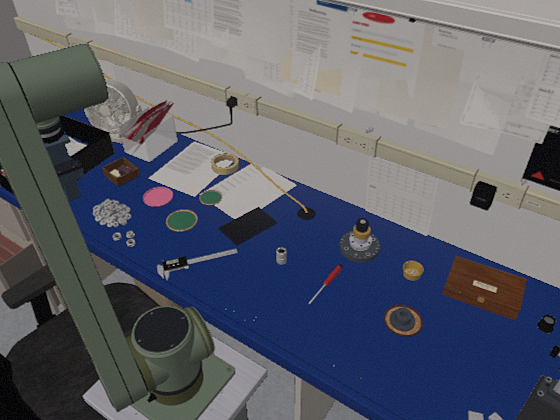

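View pics/wrist0.png

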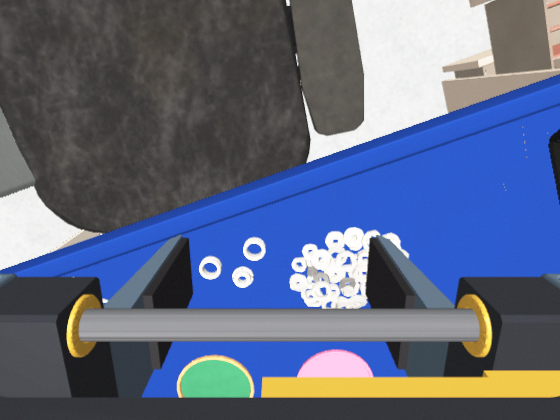

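The top view shows the large green dish at (180,257), the decoys (small green at (182,211), pink at (131,243)), the mat at (243,224), the pallet at (355,186), the raw hub at (430,243) and the valve at (302,243). Next I measure these precisely.

```bash
cat > m.py <<'E'
from h import *
np.set_printoptions(precision=4,suppress=True)
def fitc(P,R=None):
    from scipy.optimize import least_squares
    x0=np.r_[P.mean(0), R or .03]
    f=lambda x: np.hypot(P[:,0]-x[0],P[:,1]-x[1])-(x[2] if R is None else R)
    return least_squares(f,x0,loss='soft_l1',f_scale=.001).x
if __name__=='__main__':
  for n in ['top','scene']:
    c=camera(n); X=cloud(c)
    print(n,'bench z',np.median(X[(abs(X[...,0]-.4)<.03)&(abs(X[...,1]-.1)<.03)][:,2]))
    def band(x,y,r,z0,z1):
        m=(np.hypot(X[...,0]-x,X[...,1]-y)<r)&(X[...,2]>z0)&(X[...,2]<z1); P=X[m]
        print([x,y],(z0,z1),len(P),'mean',P.mean(0),'mid',(P[:,:2].min(0)+P[:,:2].max(0))/2,'ext',np.ptp(P[:,:2],axis=0),'maxz',P[:,2].max())
    band(.63,-.15,.05,.11,.135)   # nut top
    band(.63,-.15,.05,.07,.085)
    band(.63,-.15,.05,.085,.105)
    band(.63,-.15,.09,.005,.025)
    band(.45,-.38,.05,.025,.045)
    band(.45,-.38,.07,.004,.016)
    band(.46,0.0,.04,.03,.06)
    for q,z in [('mat_top',.004),('green_dish',.006)]:
      for r in trace(c,q):
        m=r['region'].astype(np.uint8); u,v,w,h=r['bbox']
        cn=max(cv2.findContours(m,0,2)[0],key=cv2.contourArea)[:,0].astype(float)
        W=np.array([ray(c,a,b,z)[:2] for a,b in cn])
        col=c['img'][r['region']].mean(0)
        print(q,round(r['conf'],2),[u,v],col,'rect',cv2.minAreaRect(W.astype(np.float32)),'circ',cv2.minEnclosingCircle(W.astype(np.float32)))
E
python3 m.py
```

```text
top bench z -0.00043794136754737867
[0.63, -0.15] (0.11, 0.135) 15 mean [ 0.6363 -0.149   0.1114] mid [ 0.6345 -0.1498] ext [0.0263 0.0254] maxz 0.11518542185143765
[0.63, -0.15] (0.07, 0.085) 98 mean [ 0.6261 -0.1493  0.0791] mid [ 0.6325 -0.1517] ext [0.0474 0.0491] maxz 0.08488327832047071
[0.63, -0.15] (0.085, 0.105) 52 mean [ 0.6274 -0.1477  0.0973] mid [ 0.6282 -0.15  ] ext [0.0378 0.0426] maxz 0.10499691921666332
[0.63, -0.15] (0.005, 0.025) 881 mean [ 0.628  -0.1493  0.0166] mid [ 0.6304 -0.1506] ext [0.1708 0.1752] maxz 0.024791944252357423
[0.45, -0.38] (0.025, 0.045) 141 mean [ 0.4573 -0.3673  0.0322] mid [ 0.4571 -0.3682] ext [0.0388 0.0425] maxz 0.04291347172691151
[0.45, -0.38] (0.004, 0.016) 512 mean [ 0.4557 -0.3694  0.0081] mid [ 0.4502 -0.3779] ext [0.1368 0.1347] maxz 0.015790247337424734
[0.46, 0.0] (0.03, 0.06) 88 mean [0.4601 0.0119 0.0419] mid [0.4599 0.012 ] ext [0.027  0.0265] maxz 0.05202859192792508
mat_top 0.93 [243.8, 224.5] [41.45   41.8483 45.8114] rect ((0.5268887281417847, 0.18426081538200378), (0.10147029906511307, 0.16156640648841858), 73.4390640258
[... 2230 characters left out ...]
.8 [181.9, 221.2] [70.8805 97.183  72.5934] rect ((0.425025999546051, 0.372437059879303), (0.0940384566783905, 0.09816507995128632), 33.68339157104492) circ ((0.42561447620391846, 0.3722468614578247), 0.050320032984018326)
green_dish 0.67 [157.1, 194.6] [173.2753  92.9935 119.0925] rect ((0.467108815908432, 0.5194766521453857), (0.09921839833259583, 0.09661075472831726), 33.59223937988281) circ ((0.46758314967155457, 0.5186055898666382), 0.05261272192001343)
green_dish 0.62 [211.8, 197.3] [72.1095 95.6788 74.7263] rect ((0.5621081590652466, 0.3674437999725342), (0.07748139649629593, 0.07253611087799072), 61.857757568359375) circ ((0.5611530542373657, 0.3677869439125061), 0.04012822359800339)
```

```bash
cat >> h.py <<'E'
from scipy.spatial.transform import Rotation as Rn
def st():
    o=observe(); q=np.array(o['ee_rot']); R=Rn.from_quat(q[[1,2,3,0]]).as_matrix(); return o,np.array(o['position']),R
def go(x,y,z,ang=None):
    """shift in tool cm to get to target; ang = desired world azimuth (deg) of tool z (jaw) axis mod 180"""
    o,p,R=st(); d=np.array([x,y,z])-p
    az=np.degrees(np.arctan2(R[1,2],R[0,2]))
    print('t',round(o['time_s'],2),'p',p.round(4),'jaw az',round(az,2),'tooly',R[:,1].round(3),'j6',round(o['joint_pos'][5],3),'F',np.round(o['force'],1),'w',round(o['grip_width'],4))
    print('shift cm in present tool axes',(R.T@d*100).round(2), 'dist',round(np.linalg.norm(d)*100,1))
    if ang is not None:
        t=(ang-az+90)%180-90
        Ry=R@Rn.from_euler('y',1,degrees=True).as_matrix(); s=np.sign(np.degrees(np.arctan2(Ry[1,2],Ry[0,2]))-az)
        print('turn about tool y deg',round(t*s,2),' after turn shift', ((R@Rn.from_euler('y',t*s,degrees=True).as_matrix()).T@d*100).round(2))
E
python3 - <<'E'
from h import *
go(.6295,-.151,.20,None)
_,p,R=st(); print(R.round(3))
c=camera('wrist'); print((R.T@(c['extrinsics'][:3,:3])).round(3), (R.T@(c['extrinsics'][:3,3]-p)).round(4))
E
```

```text
t 1.95 p [0.1927 0.5417 0.1855] jaw az 70.41 tooly [ 0.  0. -1.] j6 -0.02 F [-0.4  0.1 -0.7] w 0.0915
shift cm in present tool axes [ 64.37  -1.46 -50.62] dist 81.9
[[ 0.942  0.     0.335]
 [-0.335  0.     0.942]
 [ 0.    -1.     0.   ]]
[[-0.002 -0.955 -0.297]
 [ 0.001  0.297 -0.955]
 [ 1.    -0.002 -0.   ]] [-0.0835 -0.1995 -0.0009]
```

```bash
python3 -m inch '1 4 0 -3.15 0; 1 4 0 -3.15 0; 1 4 0 -3.15 0; 1 4 0 -3.15 0; 1 4 0 -3.15 0; 1 4 0 -3.15 0; 1 4 0 -3.15 0; 1 4 0 -3.15 0; 1 4 0 -3.15 0; 1 4 0 -3.15 0; 1 4 0 -3.15 0; 1 4 0 -3.15 0; 1 4 0 -3.15 0; 1 4 0 -3.15 0; 1 4 0 -3.15 0; 1 4 0 -3.15 0' 25; python3 -m inch '1 0 0 0 0;1 0 0 0 0'; python3 - <<'E'
from h import *
c=camera('wrist'); save(c,'w1'); go(.6295,-.151,.2)
for q in ['nut_mid','spacer_mid','finished_hub_mid','arbor_seat']:
    for r in tip_of(c,q)[:2]:
        v,u=r['point']; z=dict(nut_mid=.108).get(q,.094); print(q,r['conf'],u,v,pt(c,u,v).round(4))
for r in trace(c,'nut_mid'): print(r['bbox'],r['conf'])
E
```

```text
time_s: 4.0
position: [0.6276, -0.1491, 0.1855]
ee_rot: [0.697, -0.697, 0.12, -0.12]
force: [1.0, 0.4, -0.1]
grip_width: 0.0914
time_s: 4.25
position: [0.6263, -0.1473, 0.1851]
ee_rot: [0.697, -0.697, 0.121, -0.12]
force: [-0.1, 0.1, -0.5]
grip_width: 0.091
t 4.3 p [ 0.6262 -0.1467  0.1853] jaw az 70.45 tooly [-0.001  0.001 -1.   ] j6 -1.478 F [ 0.3  0.1 -0.6] w 0.0913
shift cm in present tool axes [ 0.45 -1.47 -0.29] dist 1.6
nut_mid 0.95 273.9 212.7 [ 0.6302 -0.1536  0.1092]
finished_hub_mid 0.65 273.1 214.0 [ 0.6311 -0.1546  0.1088]
[274.4, 213.9, 44.5, 45.6] 0.61
```

View pics/w1.png

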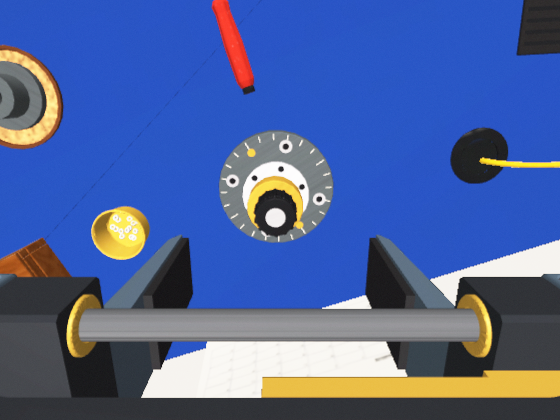

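The bright disc of the nut is at (275,217), and the pallet is concentric around it in perspective. I compute its position from the disc.

```bash
python3 - <<'E'
from h import *
c=camera('wrist'); im=c['img'].astype(int)
m=((im.min(2)>170)&(im.max(2)-im.min(2)<30)).astype(np.uint8); m[:203]=0;m[232:]=0;m[:,:262]=0;m[:,290:]=0
n,l,s,ce=cv2.connectedComponentsWithStats(m); 
for i in range(1,n):
    if s[i][4]>40: print(s[i],ce[i],ray(c,*ce[i],.108))
    if s[i][4]>150: a=ray(c,*ce[i],.108)
X=cloud(c)
for lo,hi in [(.1,.118),(.074,.086)]:
    P=X[(np.hypot(X[...,0]-.63,X[...,1]+.152)<.035)&(X[...,2]>lo)&(X[...,2]<hi)]; print(lo,len(P),P.mean(0),(P.min(0)+P.max(0))/2,np.ptp(P,axis=0))
go(a[0],a[1],.083)
E
```

```text
[265 208  20  19 297] [274.22558923 216.81144781] [ 0.634482 -0.154295  0.108   ]
0.1 1387 [ 0.63288891 -0.15384849  0.10782012] [ 0.63425246 -0.15426007  0.10534262] [0.03526744 0.03527962 0.0100051 ]
0.074 917 [ 0.62459637 -0.1518716   0.08010823] [ 0.63357485 -0.15506286  0.08004679] [0.04741599 0.04942206 0.01181788]
t 4.6 p [ 0.6266 -0.1469  0.1858] jaw az 70.47 tooly [ 0.  0. -1.] j6 -1.478 F [-0.3 -1.3 -0.2] w 0.0914
shift cm in present tool axes [ 0.99 10.28 -0.44] dist 10.3
```

```bash
python3 -m inch '1 0.9 2 -0.4 0; 1 0 4 0 0; 1 0 3.3 0 0; 1 0 1 0 0; 1 0 0 0 0; 1 0 0 0 0' 25; python3 - <<'E'
from h import *
c=camera('wrist'); save(c,'w2'); go(.633,-.1535,.083)
E
```

```text
time_s: 5.35
position: [0.6351, -0.1547, 0.0838]
ee_rot: [-0.697, 0.697, -0.119, 0.121]
force: [-0.2, 0.6, 0.4]
grip_width: 0.0909
t 5.4 p [ 0.635  -0.1547  0.084 ] jaw az 70.42 tooly [ 0.003 -0.001 -1.   ] j6 -1.486 F [-0.3  0.3 -0.1] w 0.0914
shift cm in present tool axes [-0.23  0.1   0.04] dist 0.3
```

View pics/w2.png

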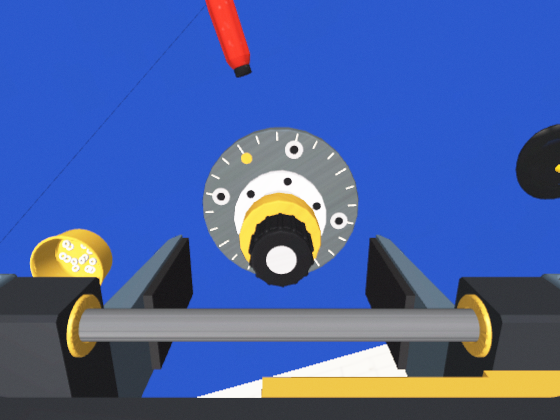

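The nut disc at (281,260) is where the tool axis should project (row ~262), so it is centred. I close and lift.

```bash
python3 -m inch '-1 0 0 0 0; -1 0 0 0 0; -1 0 0 0 0; -1 0 0 0 0; -1 0 0 0 0; -1 0 0 0 0; -1 0 0 0 0;-1 0 0 0 0' 25;  python3 -m inch '-1 0 -0.5 0 0; -1 0 -1 0 0; -1 0 -2 0 0;-1 0 -2 0 0;-1 0 0 0 0'; python3 - <<'E'
from h import *
c=camera('wrist'); save(c,'w3')
u=np.array([.957,-.29]); C=np.array([.5265,.1835]); n=C+.04*u; go(*n,.009)
E
```

```text
time_s: 6.4
position: [0.634, -0.1544, 0.0825]
ee_rot: [0.697, -0.697, 0.12, -0.12]
force: [-0.0, -0.4, -0.4]
grip_width: 0.0142
time_s: 7.02
position: [0.6353, -0.1548, 0.1399]
ee_rot: [-0.697, 0.697, -0.119, 0.122]
force: [0.2, -0.2, -0.6]
grip_width: 0.0002
t 7.08 p [ 0.6344 -0.1545  0.1384] jaw az 70.42 tooly [ 0.002 -0.    -1.   ] j6 -1.486 F [0.2 1.2 0.3] w 0.0005
shift cm in present tool axes [-17.53  12.91  28.42] dist 35.8
```

View pics/w3.png

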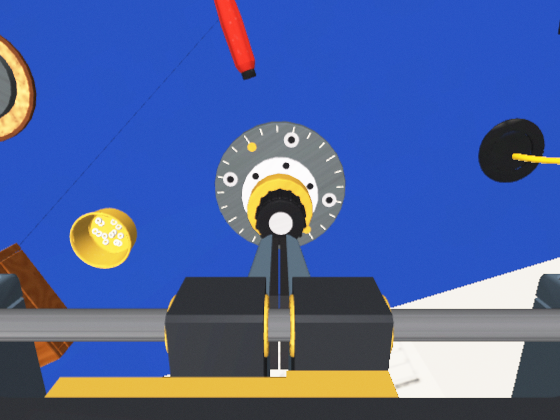

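The jaws shut without catching the nut, and it is still on the arbor with its disc at (280,223). I find out where the fingertips really are from depth.

```bash
python3 - <<'E'
from h import *
np.set_printoptions(precision=4,suppress=True)
o,p,R=st(); print(o['position'],o['grip_width'])
c=camera('wrist'); X=cloud(c); L=(X-p)@R
for v in range(210,300,6): print(v,[L[v,u].round(3).tolist() for u in (262,274,280,290)], c['depth'][v,274].round(3))
print(c['cx'],c['cy'],c['fy'])
for n in ['top','scene']:
    c=camera(n); save(c,n+'1'); X=cloud(c)
    i=c['img'][140:260,300:430]; cv2.imwrite('pics/%s1z.png'%n,cv2.resize(i[...,::-1],None,fx=5,fy=5,interpolation=cv2.INTER_CUBIC))
E
```

```text
[ 0.6344 -0.1545  0.1384] 0.0005224095525393636
210 [[-0.011, 0.031, -0.012], [-0.011, 0.03, -0.004], [-0.011, 0.03, -0.0], [-0.011, 0.029, 0.007]] 0.24
216 [[-0.007, 0.03, -0.012], [-0.007, 0.03, -0.004], [-0.007, 0.03, -0.0], [-0.007, 0.03, 0.007]] 0.242
222 [[-0.002, 0.031, -0.012], [-0.002, 0.03, -0.004], [-0.002, 0.032, -0.0], [-0.003, 0.029, 0.007]] 0.244
228 [[0.002, 0.029, -0.012], [0.002, 0.029, -0.004], [0.002, 0.031, 0.0], [0.002, 0.03, 0.007]] 0.244
234 [[0.006, 0.03, -0.012], [0.006, 0.03, -0.004], [0.006, 0.029, 0.0], [0.006, 0.03, 0.007]] 0.246
240 [[-0.016, -0.036, -0.009], [-0.015, -0.031, -0.003], [-0.015, -0.033, -0.0], [-0.017, -0.036, 0.005]] 0.181
246 [[-0.017, -0.044, -0.009], [-0.015, -0.04, -0.003], [-0.015, -0.039, -0.0], [-0.016, -0.042, 0.004]] 0.172
252 [[-0.016, -0.049, -0.008], [-0.014, -0.046, -0.003], [-0.015, -0.047, -0.0], [-0.016, -0.05, 0.004]] 0.168
258 [[-0.017, -0.057, -0.008], [-0.015, -0.053, -0.003], [-0.015, -0.052, -0.0], [-0.017, -0.057, 0.004]] 0.16
264 [[-0.017, -0.063, -0.008], [-0.015, -0.059, -0.003], [-0.015, -0.06, -0.0], [-0.016, -0.062, 0.004]] 0.155
270 [[-0.017, -0.068, -0.008], [-0.014, -0.063, -0.003], [-0.015, -0.065, -0.0], [-0.016, -0.067, 0.004]] 0.15
276 [[-0.017, -0.073, -0.007], [-0.015, -0.07, -0.003], [-0.015, -0.07, -0.0], [-0.016, -0.072, 0.004]] 0.144
282 [[-0.037, -0.115, -0.005], [-0.015, -0.074, -0.003], [-0.015, -0.075, -0.0], [-0.016, -0.077, 0.003]] 0.14
288 [[-0.037, -0.118, -0.005], [-0.015, -0.079, -0.003], [-0.015, -0.079, -0.0], [-0.017, -0.082, 0.003]] 0.136
294 [[-0.037, -0.121, -0.005], [-0.015, -0.083, -0.003], [-0.014, -0.083, -0.0], [-0.016, -0.086, 0.003]] 0.131
278.73828910707476 208.18066356812872 362.8855438287777
```

View pics/scene1z.png

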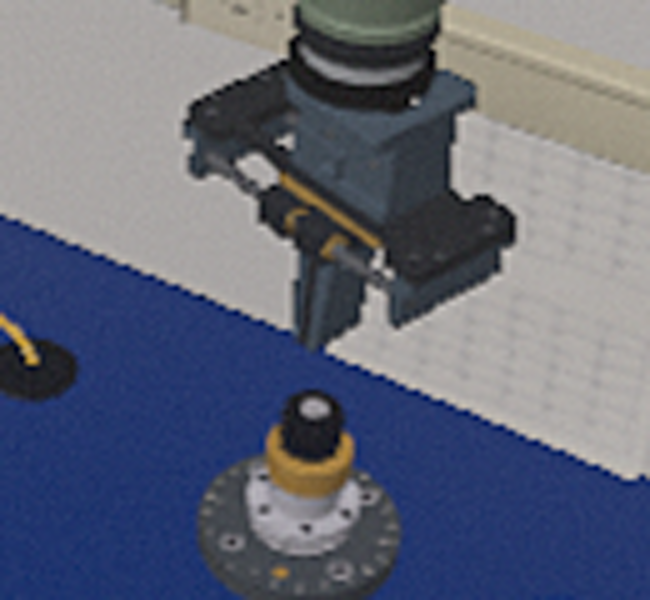

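View pics/top1z.png

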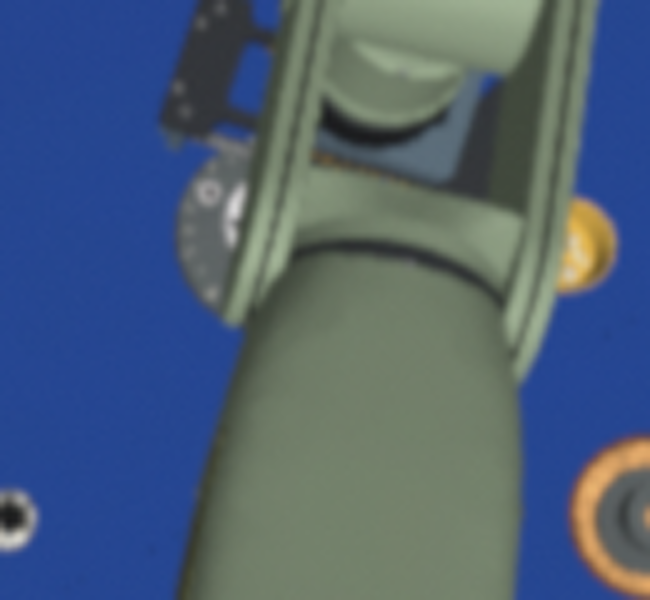

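```bash
python3 - <<'E'
from h import *
import plant
np.set_printoptions(precision=4,suppress=True)
print([k for k in dir(plant) if k[0]!='_'], getattr(plant,'pinch_z',None))
o,p,R=st()
for n in ['wrist','scene']:
    c=camera(n); X=cloud(c); L=(X-p)@R
    m=(abs(L[...,2])<.03)&(abs(L[...,0])<.04)&(L[...,1]>-.07)&(L[...,1]<.02)&(c['depth']>0)
    P=L[m]; print(n,len(P),np.percentile(P,[0,2,50,98,100],axis=0))
    if n=='scene':
        for uv in [(362,208),(362,209),(363,210),(362,206),(363,212),(365,205)]: print(uv,L[uv[1],uv[0]],X[uv[1],uv[0]])
E
```

```text
['Unreachable', 'camera', 'close_job', 'observe', 'pinch_z', 'spot_in', 'tip_of', 'trace'] 0.0188
wrist 1694 [[-0.0172 -0.07   -0.0131]
 [-0.0169 -0.0694 -0.0115]
 [-0.0162 -0.0549 -0.0003]
 [-0.0144 -0.031   0.0096]
 [-0.0126 -0.0283  0.0112]]
scene 146 [[-0.0228 -0.0699 -0.0142]
 [-0.0208 -0.0693 -0.0134]
 [-0.0151 -0.0522 -0.009 ]
 [ 0.0138 -0.0298  0.01  ]
 [ 0.0152 -0.0269  0.0127]]
(362, 208) [-0.0178 -0.0374 -0.0073] [ 0.6141 -0.1552  0.1739]
(362, 209) [-0.0196 -0.0362 -0.0094] [ 0.6117 -0.1565  0.1727]
(363, 210) [0.1272 0.1362 0.1195] [ 0.793  -0.0842  0.0001]
(362, 206) [-0.0195 -0.046  -0.008 ] [ 0.6123 -0.1552  0.1825]
(363, 212) [0.1201 0.1357 0.1119] [ 0.7837 -0.0889  0.0006]
(365, 205) [-0.0129 -0.0492 -0.0123] [ 0.6171 -0.1615  0.1857]
```

Both the wrist and scene cameras put the real fingertips about 29–30 mm short of the reported TCP, so the first grasp closed in the air above the nut. I correct for that: real tip z = reported z + 0.029. Now I regrasp.

```bash
python3 -m inch '1 0 1 0 0; 1 0 1 0 0; 1 0 1 0 0; 1 0 0 0 0;1 0 0 0 0;1 0 0 0 0;1 0 0 0 0;1 0 0 0 0; 1 -0.1 2 0 0; 1 0 2 0 0; 1 0 1 0 0; 1 0 0 0 0' 25;  python3 -m inch '-1 0 0 0 0; -1 0 0 0 0; -1 0 0 0 0; -1 0 0 0 0; -1 0 0 0 0; -1 0 0 0 0; -1 0 0 0 0;-1 0 0 0 0' 25; python3 - <<'E'
from h import *
c=camera('wrist'); save(c,'w4'); go(.6335,-.154,.057)
E
```

```text
time_s: 8.82
position: [0.6326, -0.154, 0.0569]
ee_rot: [0.697, -0.697, 0.121, -0.12]
force: [0.2, 0.2, -0.3]
grip_width: 0.0912
time_s: 9.82
position: [0.633, -0.1539, 0.0574]
ee_rot: [0.697, -0.697, 0.12, -0.12]
force: [-0.1, -0.2, -0.8]
grip_width: 0.0332
t 9.88 p [ 0.633  -0.154   0.0574] jaw az 70.42 tooly [ 0.  0. -1.] j6 -1.486 F [-0.3 -0.4  0.3] w 0.0329
shift cm in present tool axes [0.05 0.04 0.01] dist 0.1
```

View pics/w4.png

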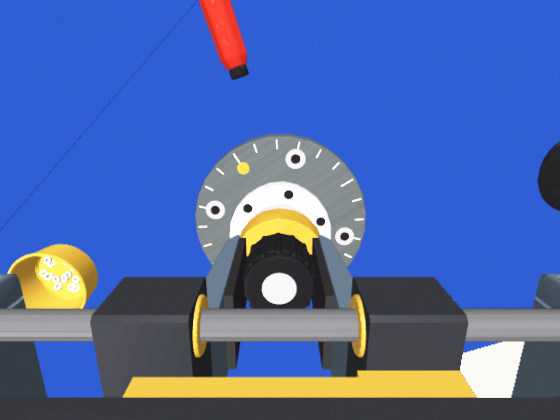

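Gripped (33 mm over the flutes), with the disc at (279,289). I lift and carry it to the mat.

```bash
python3 -m inch '-1 0 -1 0 0; -1 0 -2 0 0; -1 0 -2 0 0; -1 -2.17 0 3.55 0;-1 -2.17 0 3.55 0;-1 -2.17 0 3.55 0;-1 -2.17 0 3.55 0;-1 -2.17 0 3.55 0;-1 -2.17 0 3.55 0;-1 -2.17 0 3.55 0;-1 -2.17 0 3.55 0;-1 0 0 0 0;-1 0 0 0 0'; python3 - <<'E'
from h import *
c=camera('wrist'); save(c,'w5'); go(.5648,.1719,-.0175)
for r in trace(c,'mat_top')[:1]:
    cn=max(cv2.findContours(r['region'].astype(np.uint8),0,2)[0],key=cv2.contourArea)[:,0]
    print(np.array([ray(c,*cn[i],.004) for i in range(0,len(cn),max(1,len(cn)//20))]).round(3)[:,:2].tolist())
E
```

```text
time_s: 11.5
position: [0.5648, 0.1714, 0.1078]
ee_rot: [-0.697, 0.697, -0.12, 0.12]
force: [0.7, 0.1, -0.1]
grip_width: 0.0332
t 11.55 p [0.5649 0.1709 0.1077] jaw az 70.39 tooly [ 0. -0. -1.] j6 -0.954 F [ 0.6  0.1 -1.6] w 0.0334
shift cm in present tool axes [-0.04 12.52  0.09] dist 12.5
[[0.461, 0.24], [0.454, 0.213], [0.443, 0.178], [0.439, 0.159], [0.449, 0.153], [0.455, 0.152], [0.473, 0.146], [0.482, 0.145], [0.495, 0.14], [0.511, 0.136], [0.534, 0.128], [0.545, 0.126], [0.559, 0.121], [0.578, 0.116], [0.585, 0.119], [0.586, 0.125], [0.591, 0.13], [0.595, 0.149], [0.595, 0.157], [0.601, 0.17], [0.61, 0.186], [0.611, 0.194], [0.617, 0.206], [0.467, 0.252]]
```

View pics/w5.png

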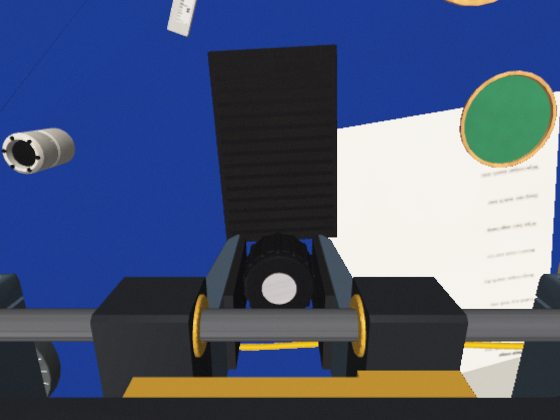

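```bash
python3 -m inch '-1 0 3 0 0; -1 0 4 0 0; -1 0 3 0 0; -1 0 1.5 0 0; -1 0 0.6 0 0; -1 0 0.4 0 0; -1 0 0 0 0;-1 0 0 0 0'; python3 - <<'E'
from h import *
c=camera('scene'); i=c['img'][160:280,180:320]; cv2.imwrite('pics/s2z.png',cv2.resize(i[...,::-1],None,fx=4.5,fy=4.5,interpolation=cv2.INTER_CUBIC)); go(.5648,.1719,-.0175)
E
```

```text
time_s: 12.6
position: [0.5652, 0.1719, -0.0168]
ee_rot: [0.697, -0.697, 0.12, -0.121]
force: [-0.4, -0.4, -1.5]
grip_width: 0.0331
t 12.65 p [ 0.5651  0.1719 -0.0168] jaw az 70.42 tooly [ 0.001  0.    -1.   ] j6 -0.953 F [-0.4  0.4 -0.9] w 0.0331
shift cm in present tool axes [-0.03  0.07 -0.01] dist 0.1
```

View pics/s2z.png

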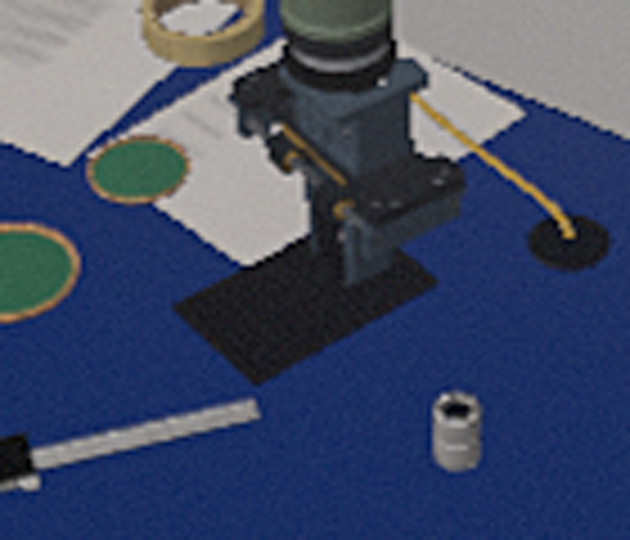

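```bash
python3 -m inch '-1 0 0.07 0 0; -1 0 0 0 0;-1 0 0 0 0'; python3 -m inch '-1 0 0.1 0 0; -1 0 0 0 0;-1 0 0 0 0'
```

```text
time_s: 13.02
position: [0.5646, 0.1717, -0.0182]
ee_rot: [0.697, -0.697, 0.12, -0.12]
force: [-0.2, -0.4, -0.3]
grip_width: 0.0331
time_s: 13.4
position: [0.5648, 0.1718, -0.0186]
ee_rot: [0.697, -0.697, 0.12, -0.12]
force: [-2.3, -1.1, 5.6]
grip_width: 0.0332
```

Contact is exactly at the predicted height. I release, lift and look.

```bash
python3 -m inch '0.3 0 -0.05 0 0; 0.3 0 0 0 0; 0.3 0 0 0 0;1 0 0 0 0;1 0 0 0 0;1 0 -2 0 0;1 0 -3 0 0;1 0 -3 0 0;1 0 -3 0 0;1 0 -1 0 0;1 0 0 0 0'; python3 - <<'E'
from h import *
c=camera('wrist'); save(c,'w6'); go(.633,-.154,.0)
X=cloud(c); P=X[(np.hypot(X[...,0]-.565,X[...,1]-.172)<.03)&(X[...,2]>.027)&(X[...,2]<.04)]; print(len(P),(P.min(0)+P.max(0))/2,np.ptp(P,axis=0),np.median(P[:,2]))
E
```

```text
time_s: 14.78
position: [0.5647, 0.1717, 0.1013]
ee_rot: [0.697, -0.697, 0.12, -0.12]
force: [-0.8, -0.3, -0.2]
grip_width: 0.091
t 14.82 p [0.564  0.1715 0.1004] jaw az 70.41 tooly [-0.001 -0.    -1.   ] j6 -0.953 F [-0.8  0.2  0.4] w 0.0912
shift cm in present tool axes [ 17.42  10.04 -28.35] dist 34.8
1437 [0.56538705 0.17038342 0.03094997] [0.03494914 0.0350383  0.00761159] 0.03225799110426575
```

View pics/w6.png

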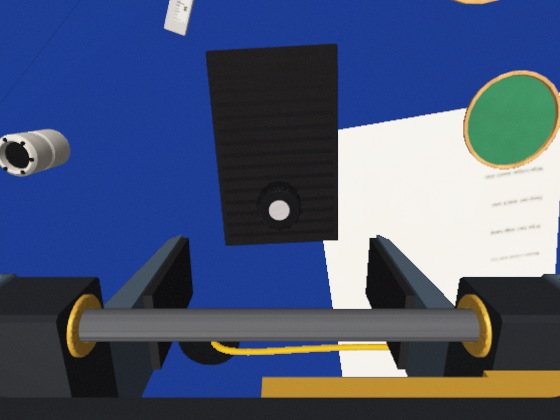

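The nut stands upright on the mat, disc at (279,210). Next is the spacer.

```bash
python3 -m inch '1 2.17 0 -3.55 0;1 2.17 0 -3.55 0;1 2.17 0 -3.55 0;1 2.17 0 -3.55 0;1 2.17 0 -3.55 0;1 2.17 0 -3.55 0;1 2.17 0 -3.55 0;1 2.17 0 -3.55 0;1 0 1 0 0;1 0 0 0 0;1 0 0 0 0'; python3 - <<'E'
from h import *
c=camera('wrist'); save(c,'w7'); go(.633,-.154,.034)
X=cloud(c); P=X[(np.hypot(X[...,0]-.633,X[...,1]+.154)<.035)&(X[...,2]>.074)&(X[...,2]<.086)]; print(len(P),(P.min(0)+P.max(0))/2,np.ptp(P,axis=0),np.median(P[:,2]))
P=X[(np.hypot(X[...,0]-.633,X[...,1]+.154)<.035)&(X[...,2]>.094)&(X[...,2]<.105)]; print(len(P),P.mean(0))
E
```

```text
time_s: 16.2
position: [0.6325, -0.1528, 0.0906]
ee_rot: [0.697, -0.697, 0.12, -0.119]
force: [0.6, 0.2, 0.6]
grip_width: 0.0911
t 16.25 p [ 0.6328 -0.1528  0.091 ] jaw az 70.5 tooly [-0.001  0.    -1.   ] j6 -1.485 F [0.  0.4 0.3] w 0.0911
shift cm in present tool axes [ 0.06  5.7  -0.1 ] dist 5.7
4165 [ 0.63458367 -0.15487075  0.07993865] [0.04979314 0.04946229 0.01182921] 0.0802182444540877
231 [ 0.6331663  -0.1539451   0.09657647]
```

View pics/w7.png

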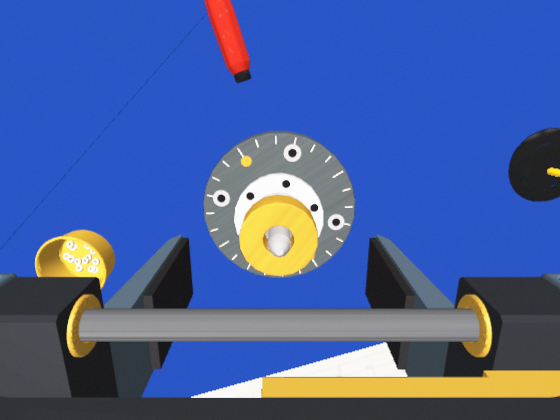

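```bash
python3 -m inch '1 0.1 2 -0.1 0; 1 0 2 0 0; 1 0 1.2 0 0; 1 0 0.5 0 0; 1 0 0 0 0; -1 0 0 0 0; -1 0 0 0 0; -1 0 0 0 0; -1 0 0 0 0; -1 0 0 0 0;-1 0 0 0 0;-1 0 0 0 0' 25; python3 - <<'E'
from h import *
c=camera('wrist'); save(c,'w8'); go(.633,-.154,.034)
E
```

```text
time_s: 17.75
position: [0.6338, -0.1552, 0.0344]
ee_rot: [0.697, -0.697, 0.12, -0.12]
force: [-0.1, 0.5, 1.2]
grip_width: 0.0484
t 17.8 p [ 0.6338 -0.1552  0.0343] jaw az 70.41 tooly [ 0.  0. -1.] j6 -1.487 F [0.7 1.  0.5] w 0.0484
shift cm in present tool axes [-0.11  0.03  0.09] dist 0.1
```

View pics/w8.png

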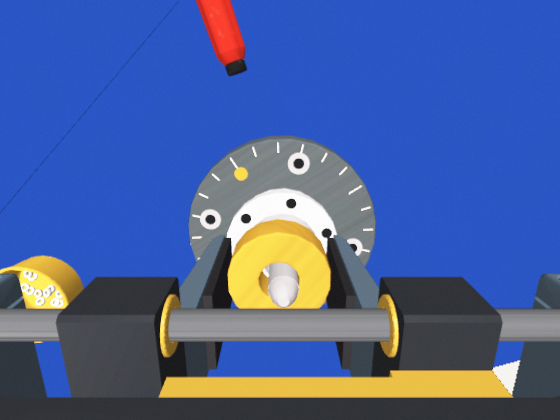

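```bash
python3 -m inch '-1 0 -1 0 0; -1 0 -2 0 0; -1 0 -2 0 0; -1 -2.55 0 2.81 0;-1 -2.55 0 2.81 0;-1 -2.55 0 2.81 0;-1 -2.55 0 2.81 0;-1 -2.55 0 2.81 0;-1 -2.55 0 2.81 0;-1 -2.55 0 2.81 0;-1 -2.55 0 2.81 0;-1 -2.55 0 2.81 0;-1 -2.55 0 2.81 0; -1 0 0 0 0;-1 0 0 0 0'; python3 - <<'E'
from h import *
c=camera('wrist'); save(c,'w9'); go(.4882,.1951,-.0217)
E
```

```text
time_s: 19.68
position: [0.4877, 0.1945, 0.0845]
ee_rot: [-0.697, 0.697, -0.12, 0.12]
force: [0.4, -0.0, -2.1]
grip_width: 0.0484
t 19.73 p [0.4879 0.1942 0.0844] jaw az 70.4 tooly [ 0. -0. -1.] j6 -0.871 F [ 0.4  0.4 -2. ] w 0.0484
shift cm in present tool axes [-1.000e-02  1.061e+01  1.000e-01] dist 10.6
```

View pics/w9.png

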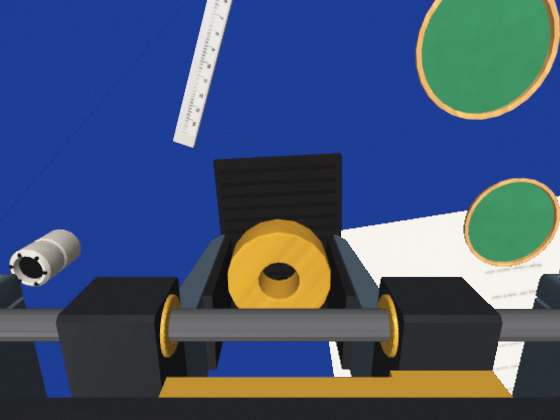

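The spacer is held level, bore at (279,280). I lower it.

```bash
python3 -m inch '-1 0 3 0 0; -1 0 3 0 0; -1 0 2.5 0 0; -1 0 1.2 0 0; -1 0 0.6 0 0; -1 0 0.2 0 0; -1 0 0 0 0;-1 0 0 0 0';python3 -m inch '-1 0 0.1 0 0; -1 0 0 0 0;-1 0 0 0 0'
```

```text
time_s: 20.72
position: [0.488, 0.1951, -0.0201]
ee_rot: [0.697, -0.697, 0.12, -0.121]
force: [-0.4, -0.6, -1.9]
grip_width: 0.0484
time_s: 21.1
position: [0.4875, 0.1949, -0.0217]
ee_rot: [0.697, -0.697, 0.12, -0.12]
force: [0.2, -0.7, -0.9]
grip_width: 0.0481
```

```bash
python3 -m inch '-1 0 0.1 0 0; -1 0 0 0 0;-1 0 0 0 0'; python3 -m inch '0.6 0 0 0 0; 0.6 0 0 0 0; 0.6 0 0 0 0;1 0 0 0 0;1 0 -0.5 0 0;1 0 -2 0 0;1 0 -3 0 0;1 0 -3 0 0;1 0 -3 0 0;1 0 0 0 0;1 0 0 0 0'; python3 - <<'E'
from h import *
c=camera('wrist'); save(c,'w10'); go(.6338,-.1545,.011)
X=cloud(c); P=X[(np.hypot(X[...,0]-.488,X[...,1]-.195)<.035)&(X[...,2]>.018)&(X[...,2]<.03)]; print(len(P),(P.min(0)+P.max(0))/2,np.ptp(P,axis=0),np.median(P[:,2]))
E
```

```text
time_s: 21.48
position: [0.4875, 0.195, -0.0217]
ee_rot: [0.697, -0.697, 0.12, -0.12]
force: [-3.5, -1.1, 7.7]
grip_width: 0.0481
time_s: 22.85
position: [0.4869, 0.1946, 0.0917]
ee_rot: [-0.697, 0.697, -0.121, 0.12]
force: [0.2, -0.1, -0.2]
grip_width: 0.0911
t 22.9 p [0.4866 0.1945 0.0912] jaw az 70.42 tooly [-0.002 -0.001 -1.   ] j6 -0.871 F [-0.2 -0.1 -0.6] w 0.0911
shift cm in present tool axes [ 25.58   8.02 -27.94] dist 38.7
2721 [0.48749801 0.19365539 0.02223816] [0.04958264 0.04957478 0.00836623] 0.02420068140026488
```

View pics/w10.png

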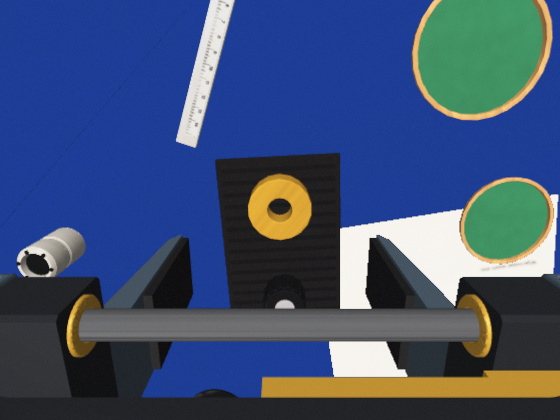

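Both parts stand on the mat: spacer bore at (279,208), nut disc at (285,306). Next is the finished hub.

```bash
python3 -m inch '1 2.56 0 -2.8 0;1 2.56 0 -2.8 0;1 2.56 0 -2.8 0;1 2.56 0 -2.8 0;1 2.56 0 -2.8 0;1 2.56 0 -2.8 0;1 2.56 0 -2.8 0;1 2.56 0 -2.8 0;1 2.56 0 -2.8 0;1 2.56 0 -2.8 0;1 0 0 0 0;1 0 0 0 0;1 0 0 0 0'; python3 - <<'E'
from h import *
c=camera('wrist'); save(c,'w11'); go(.6338,-.154,.0125)
X=cloud(c)
for lo,hi in ((.054,.066),(.09,.102),(.034,.042)):
  P=X[(np.hypot(X[...,0]-.633,X[...,1]+.154)<.037)&(X[...,2]>lo)&(X[...,2]<hi)]; print(len(P),(P.min(0)+P.max(0))/2,np.ptp(P,axis=0),P.mean(0))
E
```

```text
time_s: 24.52
position: [0.6342, -0.1535, 0.0917]
ee_rot: [0.697, -0.697, 0.12, -0.119]
force: [0.3, -0.0, 0.2]
grip_width: 0.091
t 24.57 p [ 0.6344 -0.1535  0.092 ] jaw az 70.49 tooly [-0.001  0.001 -1.   ] j6 -1.486 F [-0.2  0.2 -0.5] w 0.0912
shift cm in present tool axes [-0.03  7.95 -0.06] dist 8.0
2116 [ 0.63476817 -0.15482906  0.06000343] [0.04121804 0.04129452 0.01190692] [ 0.63141819 -0.15379119  0.06007873]
354 [ 0.63376767 -0.15433649  0.09471047] [0.01204652 0.01255995 0.0093424 ] [ 0.63253834 -0.15376636  0.09514393]
2881 [ 0.63497958 -0.15508221  0.03816059] [0.06592838 0.06536183 0.00760158] [ 0.62719551 -0.15220349  0.03829026]
```

View pics/w11.png

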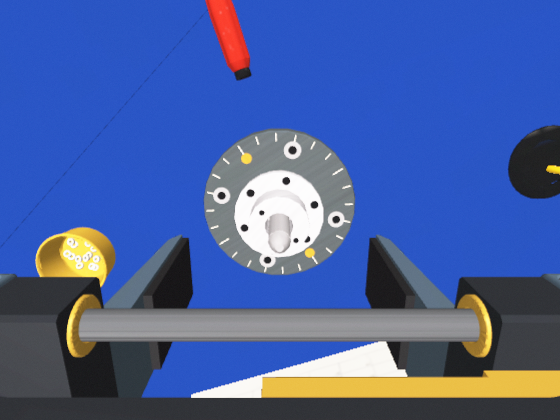

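```bash
python3 -m inch '1 0.05 2 -0.1 0; 1 0 3 0 0; 1 0 2 0 0; 1 0 0.7 0 0; 1 0 0.25 0 0;1 0 0 0 0;1 0 0 0 0'; python3 -m inch '-1 0 0 0 0; -1 0 0 0 0; -1 0 0 0 0; -1 0 0 0 0; -1 0 0 0 0;-1 0 0 0 0;-1 0 0 0 0;-1 0 0 0 0' 30; python3 - <<'E'
from h import *
c=camera('wrist'); save(c,'w12'); go(.6345,-.1545,.0125)
E
```

```text
time_s: 25.45
position: [0.6356, -0.1559, 0.0137]
ee_rot: [-0.697, 0.697, -0.12, 0.121]
force: [-0.2, 0.3, 0.6]
grip_width: 0.0912
time_s: 26.45
position: [0.6351, -0.1557, 0.0127]
ee_rot: [0.697, -0.697, 0.12, -0.12]
force: [0.5, 1.0, -0.2]
grip_width: 0.0397
t 26.5 p [ 0.6351 -0.1557  0.0127] jaw az 70.42 tooly [ 0.  0. -1.] j6 -1.487 F [ 1.   0.3 -0.9] w 0.0401
shift cm in present tool axes [-0.1   0.02  0.09] dist 0.1
```

View pics/w12.png

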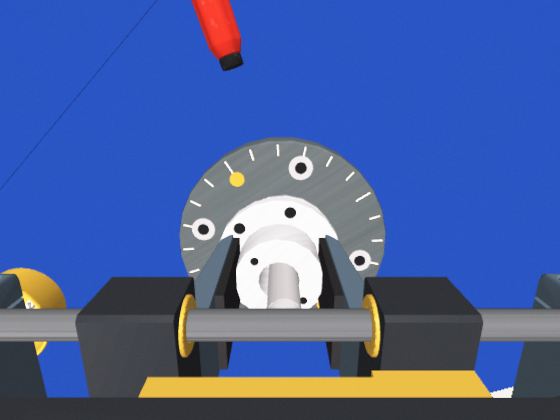

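```bash
python3 -m inch '-1 0 -1 0 0; -1 0 -2 0 0; -1 0 -2.5 0 0; -1 0 -2.5 0 0; -1 0 0 0 0'; python3 -m inch '-1 -2.67 0 3.05 0;-1 -2.67 0 3.05 0;-1 -2.67 0 3.05 0;-1 -2.67 0 3.05 0;-1 -2.67 0 3.05 0;-1 -2.67 0 3.05 0;-1 -2.67 0 3.05 0;-1 -2.67 0 3.05 0;-1 -2.67 0 3.05 0;-1 -2.67 0 3.05 0;-1 -2.67 0 3.05 0;-1 -2.67 0 3.05 0;-1 -2.67 0 3.05 0;-1 -2.67 0 3.05 0;-1 0 0 0 0;-1 0 0 0 0'; python3 - <<'E'
from h import *
c=camera('wrist'); save(c,'w13'); go(.4262,.3725,-.0145)
c=camera('top')
i=c['img'][140:260,300:430]; cv2.imwrite('pics/t13.png',cv2.resize(i[...,::-1],None,fx=5,fy=5,interpolation=cv2.INTER_CUBIC))
X=cloud(c)
for lo,hi in ((.04,.11),(.022,.036),(.005,.024)):
  P=X[(np.hypot(X[...,0]-.633,X[...,1]+.154)<.07)&(X[...,2]>lo)&(X[...,2]<hi)]; print(len(P),(P.min(0)+P.max(0))/2,np.ptp(P,axis=0),P.mean(0))
E
```

```text
time_s: 27.12
position: [0.6364, -0.1564, 0.0951]
ee_rot: [-0.697, 0.697, -0.119, 0.122]
force: [0.2, 0.5, -2.6]
grip_width: 0.0397
time_s: 29.12
position: [0.4254, 0.3708, 0.0918]
ee_rot: [-0.696, 0.698, -0.12, 0.12]
force: [0.1, -0.2, -3.2]
grip_width: 0.0394
t 29.18 p [0.4257 0.3705 0.092 ] jaw az 70.39 tooly [-0.001 -0.002 -1.   ] j6 -0.532 F [ 0.5  0.2 -3.2] w 0.0397
shift cm in present tool axes [-0.02 10.65  0.22] dist 10.7
38 [ 0.63178357 -0.1510711   0.07097186] [0.01098134 0.01288331 0.05794341] [ 0.63048629 -0.15011385  0.07849533]
299 [ 0.63180868 -0.1538316   0.02889029] [0.11468057 0.10497214 0.01374803] [ 0.62978356 -0.15060537  0.02780123]
973 [ 0.63399809 -0.15601666  0.01449398] [0.13523291 0.1277935  0.01890899] [ 0.63097469 -0.15038869  0.01729165]
```

View pics/w13.png

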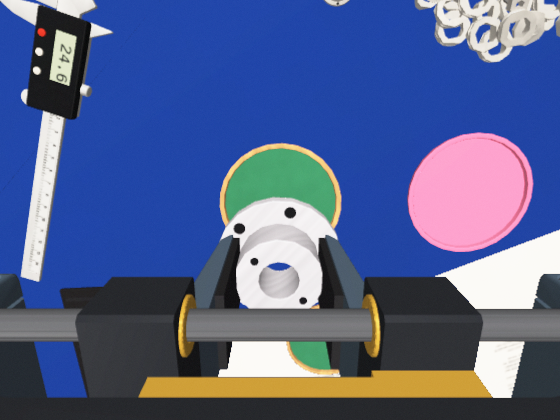

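View pics/t13.png

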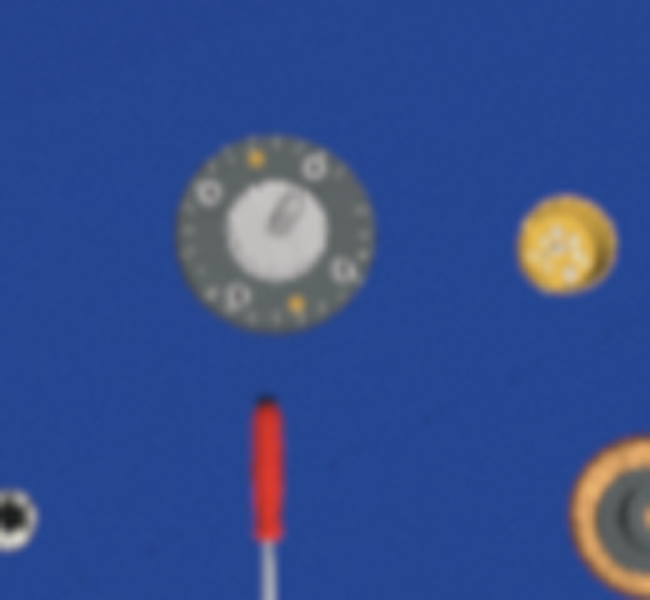

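```bash
python3 - <<'E'
from m import *
c=camera('wrist'); im=c['img'].astype(int)
g=((im[...,1]>im[...,2]+15)&(im[...,1]>im[...,0]+30)).astype(np.uint8); g[:,:200]=0;g[:,360:]=0;g[250:]=0;g[:130]=0
pts=[]
for u in range(232,330,3):
    col=np.where(g[:,u])[0]
    if len(col)>5: pts.append(ray(c,u,col[0],.005)[:2])
for v in range(155,200,3):
    r=np.where(g[v])[0]; pts+= [ray(c,r[0],v,.005)[:2],ray(c,r[-1],v,.005)[:2]]
print(fitc(np.array(pts)),fitc(np.array(pts),.0455))
E
```

```text
[0.4267 0.3703 0.0448] [0.4274 0.3701 0.0455]
```

```bash
python3 -m inch '-1 0 3 0.1 0; -1 0 3 0 0; -1 0 2.5 0 0; -1 0 1.2 0 0; -1 0 0.5 0 0; -1 0 0.2 0 0; -1 0 0 0 0;-1 0 0 0 0';python3 -m inch '-1 0 0.15 0 0; -1 0 0 0 0;-1 0 0 0 0'
```

```text
time_s: 30.28
position: [0.4266, 0.3731, -0.0106]
ee_rot: [0.697, -0.696, 0.12, -0.121]
force: [1.0, 0.6, -2.4]
grip_width: 0.0395
time_s: 30.65
position: [0.4263, 0.3727, -0.0127]
ee_rot: [0.697, -0.697, 0.12, -0.12]
force: [-0.7, -0.2, -2.5]
grip_width: 0.0398
```

```bash
python3 -m inch '-1 0 0.13 0 0; -1 0 0 0 0;-1 0 0 0 0'; python3 -m inch '-1 0 0.1 0 0; -1 0 0 0 0;-1 0 0 0 0'
```

```text
time_s: 31.02
position: [0.4263, 0.3727, -0.0141]
ee_rot: [0.697, -0.697, 0.12, -0.12]
force: [0.4, -0.2, -2.6]
grip_width: 0.04
time_s: 31.4
position: [0.4264, 0.3728, -0.0144]
ee_rot: [0.697, -0.697, 0.12, -0.12]
force: [-1.1, -1.3, 6.3]
grip_width: 0.0396
```

Contact again. I release and lift.

```bash
python3 -m inch '0.5 0 0 0 0; 0.5 0 0 0 0; 0.5 0 0 0 0;1 0 0 0 0;1 0 0 0 0;1 0 -1 0 0;1 0 -3 0 0;1 0 -3 0 0;1 0 -3 0 0;1 0 -2 0 0;1 0 0 0 0;1 0 0 0 0'; python3 - <<'E'
from m import *
c=camera('wrist'); save(c,'w14'); go(.4562,-.3695,.11)
X=cloud(c)
P=X[(np.hypot(X[...,0]-.4265,X[...,1]-.372)<.03)&(X[...,2]>.027)&(X[...,2]<.04)]; print(len(P),(P.min(0)+P.max(0))/2,np.ptp(P,axis=0),np.median(P[:,2]))
im=c['img'].astype(int)
g=((im[...,1]>im[...,2]+15)&(im[...,1]>im[...,0]+30)).astype(np.uint8)
n,l,s,ce=cv2.connectedComponentsWithStats(g); i=1+np.argmax(s[1:,4]*(abs(ce[1:,0]-280)<60)); print(s[i],ce[i])
cn=max(cv2.findContours((l==i).astype(np.uint8),0,2)[0],key=cv2.contourArea)[:,0]
h=cv2.convexHull(cn)[:,0]; print(fitc(np.array([ray(c,*q,.004)[:2] for q in h])))
E
```

```text
time_s: 32.9
position: [0.4258, 0.3723, 0.1044]
ee_rot: [-0.697, 0.697, -0.12, 0.12]
force: [-0.1, 0.8, -0.4]
grip_width: 0.0907
t 32.95 p [0.4256 0.3722 0.104 ] jaw az 70.42 tooly [-0.001 -0.001 -1.   ] j6 -0.531 F [ 0.3 -0.7  0.1] w 0.0911
shift cm in present tool axes [ 27.74  -0.52 -68.85] dist 74.2
1786 [0.4255 0.3721 0.0313] [0.0416 0.0411 0.0085] 0.033232308581657405
[ 226  147  105  101 3674] [276.0759 195.9548]
[0.4265 0.3703 0.045 ]
```

View pics/w14.png

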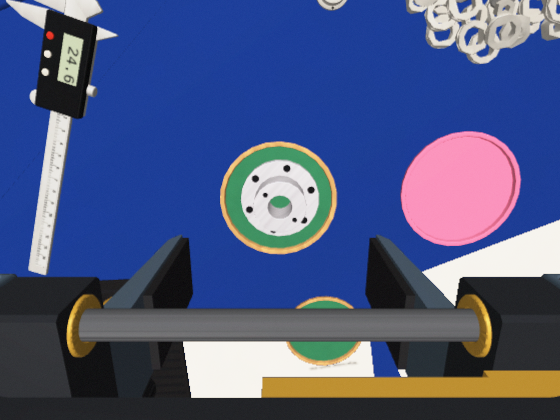

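The finished hub is centred in the green dish, at (279,198) within the rim. Next I measure the bare arbor from above.

```bash
python3 -m inch '1 2.66 0 -3.04 0;1 2.66 0 -3.04 0;1 2.66 0 -3.04 0;1 2.66 0 -3.04 0;1 2.66 0 -3.04 0;1 2.66 0 -3.04 0;1 2.66 0 -3.04 0;1 2.66 0 -3.04 0;1 2.66 0 -3.04 0;1 2.66 0 -3.04 0;1 2.66 0 -3.04 0;1 2.66 0 -3.04 0;1 2.66 0 -3.04 0;1 2.66 0 -3.04 0;1 0 0 0 0;1 0 0 0 0;1 0 0 0 0;1 0 0 0 0'; python3 - <<'E'
from m import *
c=camera('wrist'); save(c,'w15'); go(.6338,-.154,.092)
o,p,R=st(); X=cloud(c)
print('arb', [ (r['conf'],r['point'],ray(c,r['point'][1],r['point'][0],.03)) for r in tip_of(c,'arbor_seat')])
P=X[(np.hypot(X[...,0]-.634,X[...,1]+.154)<.02)&(X[...,2]>.096)&(X[...,2]<.103)]; print('tip',len(P),P.mean(0))
P=X[(np.hypot(X[...,0]-.634,X[...,1]+.154)<.035)&(X[...,2]>.027)&(X[...,2]<.034)]; print('seat',len(P),(P.min(0)+P.max(0))/2,np.ptp(P,axis=0))
i=c['img'][90:290,180:380]; cv2.imwrite('pics/w15z.png',cv2.resize(i[...,::-1],None,fx=3,fy=3,interpolation=cv2.INTER_CUBIC))
E
```

```text
time_s: 35.2
position: [0.6343, -0.1521, 0.105]
ee_rot: [0.697, -0.697, 0.12, -0.12]
force: [0.2, 0.2, 0.3]
grip_width: 0.091
t 35.25 p [ 0.6343 -0.1522  0.1051] jaw az 70.48 tooly [-0.  0. -1.] j6 -1.483 F [-0.1 -0.7  0.5] w 0.0911
shift cm in present tool axes [ 0.01  1.31 -0.18] dist 1.3
arb [(0.58, [207.6, 279.2], array([ 0.6353, -0.153 ,  0.03  ]))]
tip 132 [ 0.6338 -0.1543  0.0975]
seat 2739 [ 0.6339 -0.1545  0.0305] [0.0529 0.0534 0.0069]
```

View pics/w15z.png

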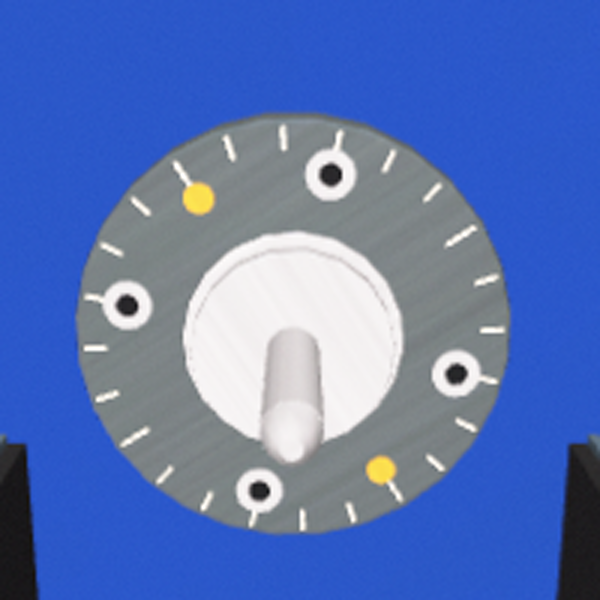

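The arbor tip is at about (277,238), giving an axis of (0.634,-0.154). Next I go to the raw hub.

```bash
python3 -m inch '1 -1.19 0 -3.3 0;1 -1.19 0 -3.3 0;1 -1.19 0 -3.3 0;1 -1.19 0 -3.3 0;1 -1.19 0 -3.3 0;1 -1.19 0 -3.3 0;1 -1.19 0 -3.3 0;1 -1.19 0 -3.3 0;1 0 0 0 0;1 0 0 0 0;1 0 0 0 0'; python3 - <<'E'
from m import *
c=camera('wrist'); save(c,'w16')
X=cloud(c)
a=None
for lo,hi in ((.027,.038),(.006,.013)):
  P=X[(np.hypot(X[...,0]-.456,X[...,1]+.369)<.036)&(X[...,2]>lo)&(X[...,2]<hi)]; print(len(P),(P.min(0)+P.max(0))/2,np.ptp(P,axis=0),np.median(P[:,2]))
  if a is None: a=(P.min(0)+P.max(0))/2
go(a[0],a[1],-.0145)
E
```

```text
time_s: 36.67
position: [0.457, -0.369, 0.105]
ee_rot: [0.697, -0.697, 0.12, -0.12]
force: [0.5, 0.2, -0.1]
grip_width: 0.0912
1784 [ 0.4582 -0.3711  0.0311] [0.0415 0.0413 0.0083] 0.03322020872437312
2309 [ 0.4586 -0.3712  0.0095] [0.0659 0.0651 0.007 ] 0.01126824106192964
t 36.73 p [ 0.457  -0.3691  0.1049] jaw az 70.5 tooly [ 0.  0. -1.] j6 -1.93 F [-0.   0.4  0.5] w 0.0913
shift cm in present tool axes [ 0.18 11.94 -0.16] dist 11.9
```

View pics/w16.png

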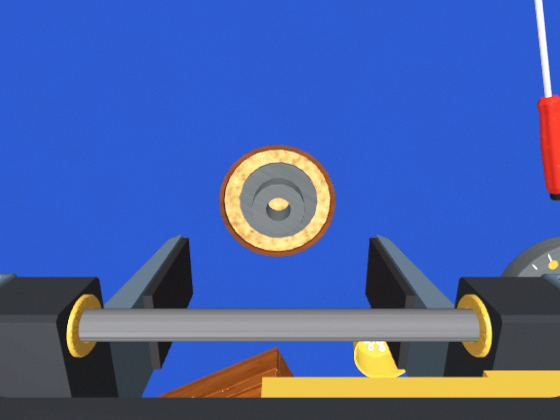

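```bash
python3 -m inch '1 0.18 3 -0.08 0; 1 0 3 0 0; 1 0 3 0 0; 1 0 1.8 0 0; 1 0 0.8 0 0;1 0 0.2 0 0;1 0 0 0 0;1 0 0 0 0'; python3 -m inch '-1 0 0 0 0; -1 0 0 0 0; -1 0 0 0 0; -1 0 0 0 0; -1 0 0 0 0;-1 0 0 0 0;-1 0 0 0 0;-1 0 0 0 0' 30; python3 - <<'E'
from h import *
c=camera('wrist'); save(c,'w17'); go(.458,-.3705,-.0135)
E
```

```text
time_s: 37.72
position: [0.4582, -0.3716, -0.0123]
ee_rot: [-0.697, 0.697, -0.12, 0.121]
force: [0.7, 0.2, -0.0]
grip_width: 0.091
time_s: 38.72
position: [0.4577, -0.3712, -0.0131]
ee_rot: [0.697, -0.697, 0.12, -0.12]
force: [0.2, 0.7, 0.9]
grip_width: 0.0411
t 38.77 p [ 0.4578 -0.3711 -0.0131] jaw az 70.42 tooly [ 0.  0. -1.] j6 -1.93 F [0.5 0.6 0.2] w 0.0408
shift cm in present tool axes [0.   0.04 0.07] dist 0.1
```

View pics/w17.png

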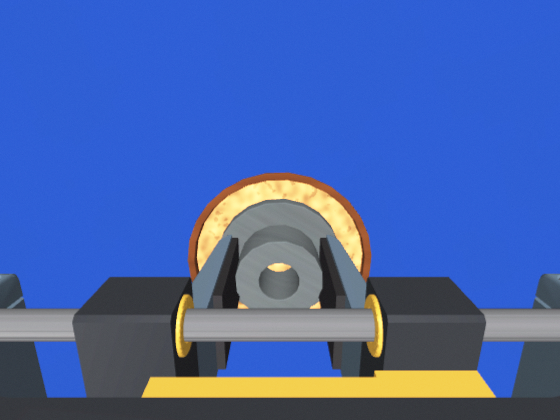

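Gripped with the bore at (279,281), the same place as with the finished hub. I lift and carry it to the arbor.

```bash
python3 -m inch '-1 0 -1 0 0; -1 0 -3 0 0; -1 0 -4 0 0; -1 0 -3 0 0;-1 1.17 0 3.3 0;-1 1.17 0 3.3 0;-1 1.17 0 3.3 0;-1 1.17 0 3.3 0;-1 1.17 0 3.3 0;-1 1.17 0 3.3 0;-1 1.17 0 3.3 0;-1 1.17 0 3.3 0;-1 0 0 0 0;-1 0 0 0 0;-1 0 0 0 0;-1 0 0 0 0'; python3 - <<'E'
from h import *
c=camera('wrist'); save(c,'w18'); go(.6343,-.1537,.0139)
X=cloud(c); o,p,R=st(); L=(X-p)@R
for lo,hi in ((-.058,-.046),(-.034,-.026)):
  m=(np.hypot(L[...,0],L[...,2])<.036)&(L[...,1]>lo)&(L[...,1]<hi); P=L[m]; print(len(P),(P.min(0)+P.max(0))/2,np.ptp(P,axis=0))
c=camera('scene'); i=c['img'][170:290,290:430]; cv2.imwrite('pics/s18.png',cv2.resize(i[...,::-1],None,fx=4.5,fy=4.5,interpolation=cv2.INTER_CUBIC))
E
```

```text
time_s: 40.78
position: [0.6339, -0.1547, 0.0971]
ee_rot: [-0.697, 0.697, -0.121, 0.121]
force: [0.7, 0.5, -1.6]
grip_width: 0.0413
t 40.83 p [ 0.634  -0.1546  0.0971] jaw az 70.36 tooly [ 0. -0. -1.] j6 -1.485 F [ 0.2 -0.5 -1.8] w 0.0414
shift cm in present tool axes [-0.01  8.32  0.1 ] dist 8.3
3653 [-0.00291183 -0.05198354 -0.00115535] [0.03533028 0.01196662 0.06243568]
854 [-0.00601911 -0.03000338 -0.00062343] [0.04687224 0.00799212 0.05657288]
```

View pics/w18.png

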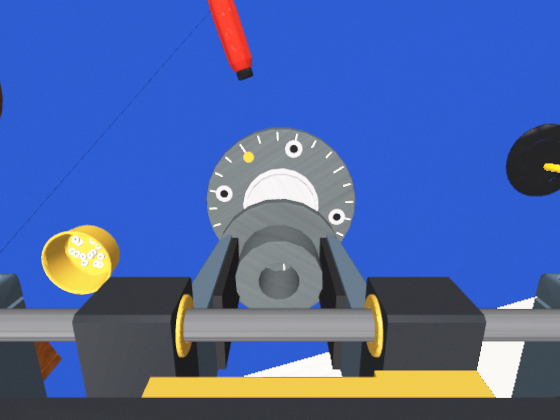

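View pics/s18.png

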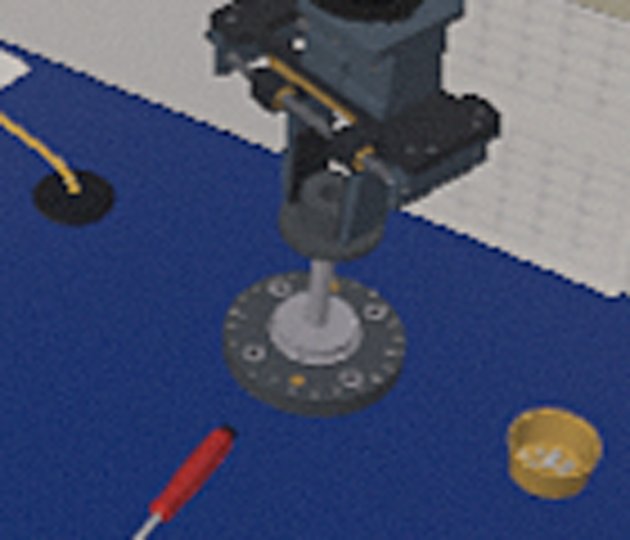

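```bash
python3 - <<'E'
import cv2
i=cv2.imread('pics/w18.png')[230:330,220:340]; cv2.imwrite('pics/w18z.png',cv2.resize(i,None,fx=6,fy=6,interpolation=cv2.INTER_CUBIC))
E
```

```text
(no output)
```

View pics/w18z.png

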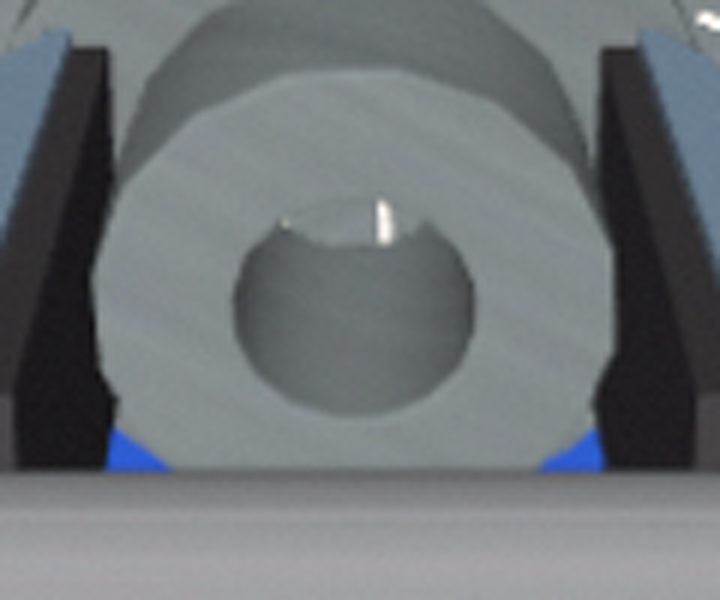

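```bash
python3 -m inch '-1 0 0 0.1 0;-1 0 1 0 0; -1 0 0.7 0 0; -1 0 0.5 0 0; -1 0 0.5 0 0; -1 0 0 0 0; -1 0 0 0 0'; python3 - <<'E'
from h import *
go(.6343,-.1537,.0139)
c=camera('wrist'); save(c,'w19')
c=camera('scene'); i=c['img'][170:290,290:430]; cv2.imwrite('pics/s19.png',cv2.resize(i[...,::-1],None,fx=4.5,fy=4.5,interpolation=cv2.INTER_CUBIC))
E
```

```text
time_s: 41.75
position: [0.6349, -0.153, 0.0701]
ee_rot: [0.697, -0.697, 0.12, -0.12]
force: [-0.7, 0.1, -1.4]
grip_width: 0.0409
t 41.75 p [ 0.6349 -0.153   0.0701] jaw az 70.42 tooly [ 0. -0. -1.] j6 -1.483 F [-0.7  0.1 -1.4] w 0.0409
shift cm in present tool axes [-0.04  5.62 -0.09] dist 5.6
```

View pics/w19.png

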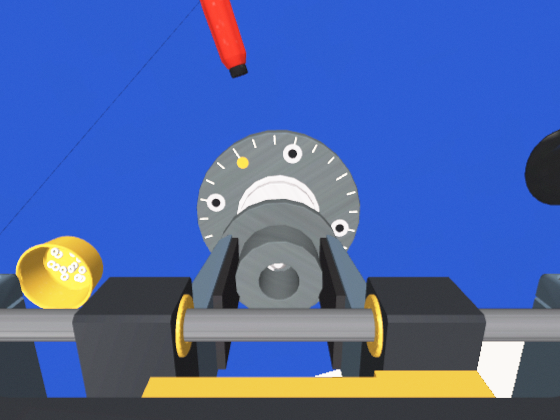

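View pics/s19.png

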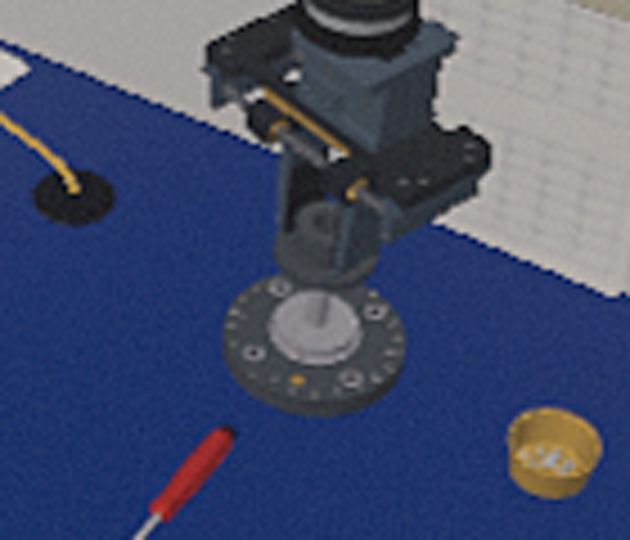

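The bore is over the arbor (visible at about (278,266)), with no contact force. I continue down.

```bash
python3 -m inch '-1 0 0.6 -0.03 0;-1 0 0.7 0 0; -1 0 0.7 0 0;-1 0 0 0 0; -1 0 0 0 0'; python3 - <<'E'
from h import *
c=camera('wrist'); i=c['img'][230:330,220:340]; cv2.imwrite('pics/w20z.png',cv2.resize(i[...,::-1],None,fx=6,fy=6,interpolation=cv2.INTER_CUBIC)); go(.6343,-.1537,.0139)
E
```

```text
time_s: 42.48
position: [0.6348, -0.1533, 0.0499]
ee_rot: [0.697, -0.697, 0.12, -0.12]
force: [-1.4, 0.3, -1.6]
grip_width: 0.0408
t 42.52 p [ 0.6349 -0.1533  0.0501] jaw az 70.42 tooly [ 0.001 -0.    -1.   ] j6 -1.484 F [-0.7 -0.3 -2.7] w 0.0411
shift cm in present tool axes [-0.04  3.62 -0.06] dist 3.6
```

View pics/w20z.png

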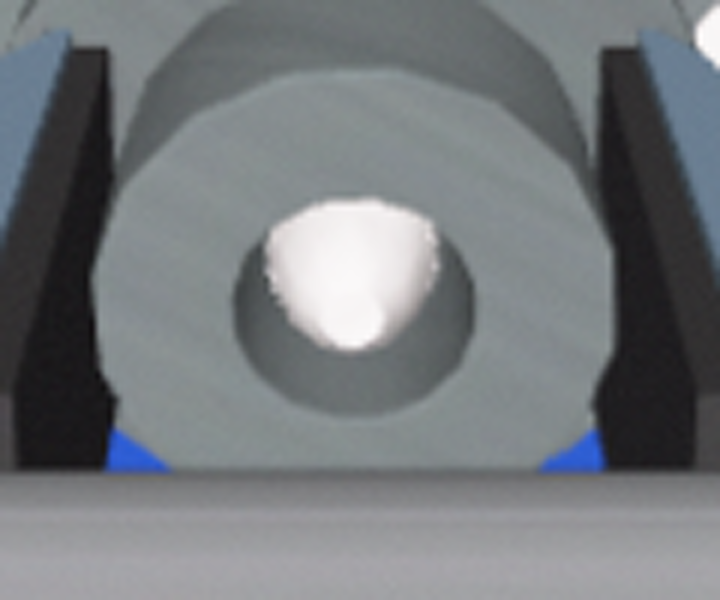

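The arbor is well centred in the bore. I continue to the seat.

```bash
python3 -m inch '-1 0 1 0 0;-1 0 1 0 0; -1 0 0.8 0 0;-1 0 0.4 0 0;-1 0 0.2 0 0;-1 0 0 0 0; -1 0 0 0 0'; python3 -m inch '-1 0 0.15 0 0;-1 0 0 0 0; -1 0 0 0 0'; python3 -m inch '-1 0 0.12 0 0;-1 0 0 0 0; -1 0 0 0 0'
```

```text
time_s: 43.4
position: [0.6349, -0.1533, 0.0163]
ee_rot: [0.697, -0.697, 0.12, -0.121]
force: [-0.4, -0.1, -1.3]
grip_width: 0.0409
time_s: 43.78
position: [0.6347, -0.1533, 0.0145]
ee_rot: [0.697, -0.697, 0.12, -0.12]
force: [0.1, -1.1, -1.5]
grip_width: 0.0412
time_s: 44.15
position: [0.6348, -0.1533, 0.0139]
ee_rot: [0.697, -0.697, 0.12, -0.121]
force: [-0.7, 0.9, 3.7]
grip_width: 0.04
```

```bash
python3 -m inch '0.5 0 0 0 0; 0.5 0 0 0 0; 0.5 0 0 0 0;1 0 0 0 0;1 0 0 0 0;1 0 -1 0 0;1 0 -2 0 0;1 0 -3 0 0;1 0 -3 0 0;1 0 0 0 0;1 0 0 0 0'; python3 - <<'E'
from m import *
c=camera('wrist'); save(c,'w21'); go(.4875,.1945,.104)
X=cloud(c)
for lo,hi in ((.054,.066),(.034,.042)):
  P=X[(np.hypot(X[...,0]-.634,X[...,1]+.154)<.037)&(X[...,2]>lo)&(X[...,2]<hi)]; print(len(P),(P.min(0)+P.max(0))/2,np.ptp(P,axis=0),np.median(P[:,2]))
E
```

```text
time_s: 45.52
position: [0.6341, -0.1531, 0.1027]
ee_rot: [0.697, -0.697, 0.121, -0.12]
force: [-0.0, 0.2, 0.4]
grip_width: 0.0914
t 45.58 p [ 0.6338 -0.153   0.1021] jaw az 70.41 tooly [-0.002  0.001 -1.   ] j6 -1.484 F [-0.3 -0.2  0.2] w 0.0912
shift cm in present tool axes [-25.43  -0.14  27.84] dist 37.7
1959 [ 0.6349 -0.1544  0.0599] [0.0418 0.0414 0.0118] 0.0602080115532766
2698 [ 0.6348 -0.1544  0.038 ] [0.0652 0.0651 0.0079] 0.03827019637564508
```

View pics/w21.png

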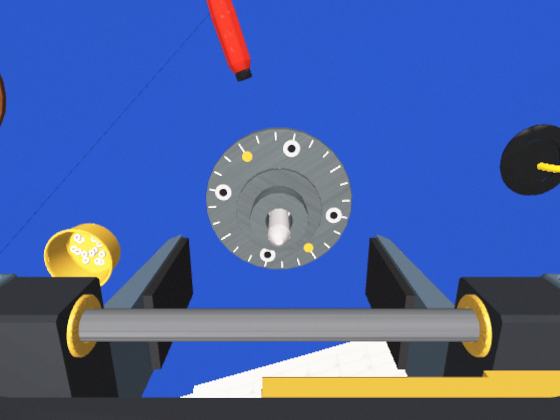

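The raw hub is seated: top at 60 mm, axis at (0.635,-0.154). Now I go back for the spacer.

```bash
python3 -m inch '1 -2.54 0 2.79 0;1 -2.54 0 2.79 0;1 -2.54 0 2.79 0;1 -2.54 0 2.79 0;1 -2.54 0 2.79 0;1 -2.54 0 2.79 0;1 -2.54 0 2.79 0;1 -2.54 0 2.79 0;1 -2.54 0 2.79 0;1 -2.54 0 2.79 0;1 0 0 0 0;1 0 0 0 0;1 0 0 0 0'; python3 - <<'E'
from m import *
c=camera('wrist'); save(c,'w22'); go(.4875,.1947,-.0217)
X=cloud(c); P=X[(np.hypot(X[...,0]-.488,X[...,1]-.195)<.035)&(X[...,2]>.018)&(X[...,2]<.03)]; print(len(P),(P.min(0)+P.max(0))/2,np.ptp(P,axis=0))
E
```

```text
time_s: 47.2
position: [0.489, 0.1938, 0.1029]
ee_rot: [-0.697, 0.697, -0.121, 0.12]
force: [0.4, -0.1, -0.4]
grip_width: 0.0913
t 47.25 p [0.4891 0.1938 0.103 ] jaw az 70.34 tooly [-0. -0. -1.] j6 -0.872 F [0.6 0.1 0.1] w 0.0912
shift cm in present tool axes [-0.17 12.47  0.03] dist 12.5
2544 [0.4874 0.1936 0.0223] [0.0495 0.0494 0.0085]
```

View pics/w22.png

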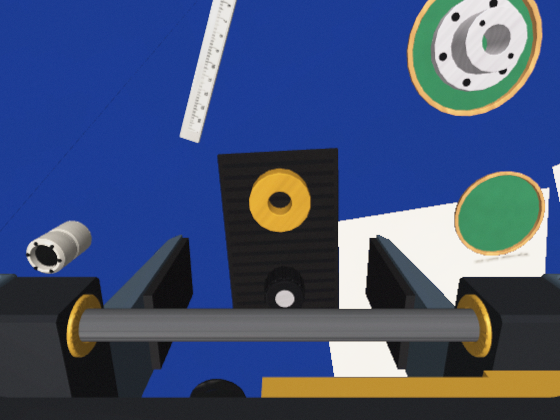

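```bash
python3 -m inch '1 -0.15 3 0 0; 1 0 3 0 0; 1 0 3 0 0; 1 0 2 0 0; 1 0 1 0 0;1 0 0.35 0 0;1 0 0 0 0;1 0 0 0 0'; python3 -m inch '-1 0 0 0 0; -1 0 0 0 0; -1 0 0 0 0; -1 0 0 0 0; -1 0 0 0 0;-1 0 0 0 0;-1 0 0 0 0' 25; python3 - <<'E'
from h import *
c=camera('wrist'); save(c,'w23'); go(.6348,-.1533,.0343)
E
```

```text
time_s: 48.25
position: [0.4881, 0.1955, -0.0195]
ee_rot: [0.697, -0.696, 0.12, -0.121]
force: [0.3, -0.7, 0.1]
grip_width: 0.091
time_s: 49.12
position: [0.4874, 0.1953, -0.0203]
ee_rot: [0.697, -0.697, 0.12, -0.12]
force: [-0.0, 0.4, -0.1]
grip_width: 0.0482
t 49.17 p [ 0.4874  0.1952 -0.0203] jaw az 70.41 tooly [-0.  0. -1.] j6 -0.87 F [ 0.7  0.8 -0.5] w 0.0482
shift cm in present tool axes [ 25.57  -5.46 -27.89] dist 38.2
```

View pics/w23.png

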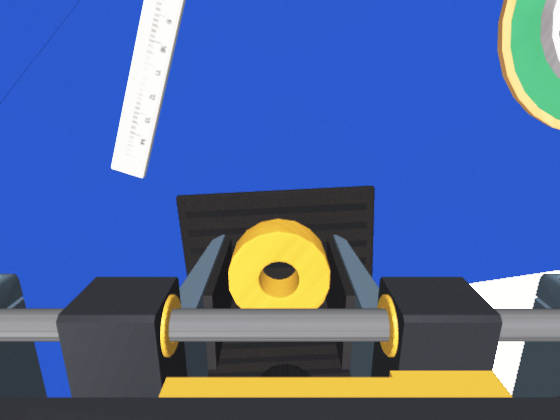

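```bash
python3 -m inch '-1 0 -1 0 0; -1 0 -3 0 0; -1 0 -4 0 0; -1 0 -3 0 0;-1 2.56 0 -2.79 0;-1 2.56 0 -2.79 0;-1 2.56 0 -2.79 0;-1 2.56 0 -2.79 0;-1 2.56 0 -2.79 0;-1 2.56 0 -2.79 0;-1 2.56 0 -2.79 0;-1 2.56 0 -2.79 0;-1 2.56 0 -2.79 0;-1 2.56 0 -2.79 0;-1 0 0 0 0;-1 0 0 0 0;-1 0 0 0 0;-1 0 0 0 0'; python3 - <<'E'
from h import *
go(.6346,-.1533,.0357)
E
```

```text
time_s: 51.42
position: [0.6349, -0.1525, 0.0899]
ee_rot: [0.697, -0.697, 0.12, -0.12]
force: [0.8, -0.2, -1.5]
grip_width: 0.0483
t 51.42 p [ 0.6349 -0.1525  0.0899] jaw az 70.48 tooly [-0.  0. -1.] j6 -1.484 F [ 0.8 -0.2 -1.5] w 0.0483
shift cm in present tool axes [-0.    5.42 -0.09] dist 5.4
```

```bash
python3 -m inch '-1 0 1 -0.05 0;-1 0 1 0 0; -1 0 0.7 0 0; -1 0 0.5 0 0; -1 0 0 0 0; -1 0 0 0 0'; python3 - <<'E'
from h import *
c=camera('wrist'); save(c,'w24'); go(.6348,-.1533,.0357)
E
```

```text
time_s: 52.18
position: [0.6352, -0.154, 0.058]
ee_rot: [0.697, -0.697, 0.12, -0.12]
force: [-0.8, -0.5, -1.0]
grip_width: 0.0485
t 52.23 p [ 0.6352 -0.154   0.0581] jaw az 70.41 tooly [ 0.001 -0.    -1.   ] j6 -1.484 F [ 0.2 -0.6 -1.5] w 0.0484
shift cm in present tool axes [-0.07  2.24  0.05] dist 2.2
```

View pics/w24.png

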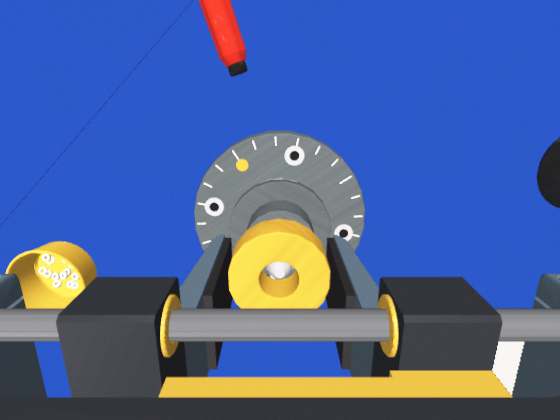

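The arbor is in the spacer bore at (279,271) with no force. I continue down.

```bash
python3 -m inch '-1 -0.03 0.7 0.05 0;-1 0 0.7 0 0; -1 0 0.4 0 0; -1 0 0.2 0 0; -1 0 0 0 0; -1 0 0 0 0';python3 -m inch '-1 0 0.15 0 0; -1 0 0 0 0; -1 0 0 0 0';python3 -m inch '-1 0 0.12 0 0; -1 0 0 0 0; -1 0 0 0 0'
```

```text
time_s: 52.98
position: [0.635, -0.1534, 0.0379]
ee_rot: [0.697, -0.697, 0.12, -0.12]
force: [1.1, -0.7, -2.2]
grip_width: 0.0481
time_s: 53.35
position: [0.6349, -0.1533, 0.0363]
ee_rot: [0.697, -0.697, 0.12, -0.12]
force: [0.1, -0.0, -2.3]
grip_width: 0.0483
time_s: 53.72
position: [0.635, -0.1534, 0.0357]
ee_rot: [0.697, -0.697, 0.12, -0.121]
force: [-2.4, 0.4, 4.5]
grip_width: 0.048
```

```bash
python3 -m inch '0.6 0 0 0 0; 0.6 0 0 0 0; 0.6 0 0 0 0;1 0 0 0 0;1 0 0 0 0;1 0 -1 0 0;1 0 -2 0 0;1 0 -3 0 0;1 0 -1 0 0;1 0 0 0 0;1 0 0 0 0'; python3 - <<'E'
from m import *
c=camera('wrist'); save(c,'w25'); go(.5648,.1718,.105)
X=cloud(c)
P=X[(np.hypot(X[...,0]-.634,X[...,1]+.154)<.037)&(X[...,2]>.074)&(X[...,2]<.086)]; print(len(P),(P.min(0)+P.max(0))/2,np.ptp(P,axis=0),np.median(P[:,2]))
E
```

```text
time_s: 55.1
position: [0.6341, -0.1531, 0.1039]
ee_rot: [0.697, -0.697, 0.121, -0.12]
force: [-0.4, -0.0, 0.4]
grip_width: 0.091
t 55.15 p [ 0.634  -0.1531  0.1037] jaw az 70.42 tooly [-0.002  0.001 -1.   ] j6 -1.484 F [ 0.8  0.3 -0.3] w 0.0911
shift cm in present tool axes [-17.41  -0.09  28.29] dist 33.2
3772 [ 0.6352 -0.1547  0.08  ] [0.0497 0.0496 0.0118] 0.08021225005129605
```

View pics/w25.png

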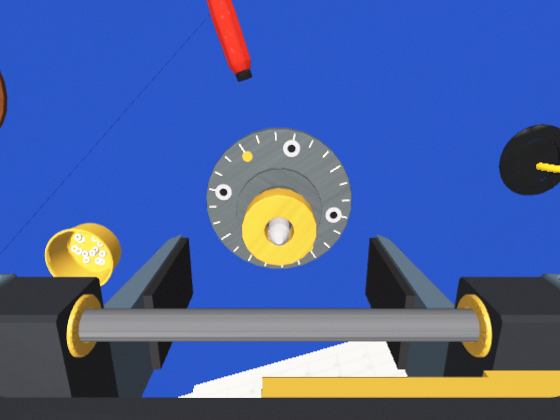

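The spacer is seated, with its top at 80 mm. Now the nut.

```bash
python3 -m inch '1 -2.17 0 3.54 0;1 -2.17 0 3.54 0;1 -2.17 0 3.54 0;1 -2.17 0 3.54 0;1 -2.17 0 3.54 0;1 -2.17 0 3.54 0;1 -2.17 0 3.54 0;1 -2.17 0 3.54 0;1 0 0 0 0;1 0 0 0 0;1 0 0 0 0'; python3 - <<'E'
from m import *
c=camera('wrist'); save(c,'w26'); go(.5648,.1718,-.0185)
X=cloud(c); P=X[(np.hypot(X[...,0]-.565,X[...,1]-.172)<.03)&(X[...,2]>.027)&(X[...,2]<.04)]; print(len(P),(P.min(0)+P.max(0))/2,np.ptp(P,axis=0),np.median(P[:,2]))
E
```

```text
time_s: 56.52
position: [0.5663, 0.1705, 0.1047]
ee_rot: [-0.697, 0.697, -0.121, 0.121]
force: [0.1, 0.0, -0.5]
grip_width: 0.0911
t 56.58 p [0.5664 0.1705 0.1048] jaw az 70.33 tooly [-0. -0. -1.] j6 -0.954 F [0.  0.4 0.7] w 0.0911
shift cm in present tool axes [-0.19 12.33  0.07] dist 12.3
1422 [0.5656 0.1704 0.0309] [0.0351 0.0352 0.0077] 0.03226598233232275
```

View pics/w26.png

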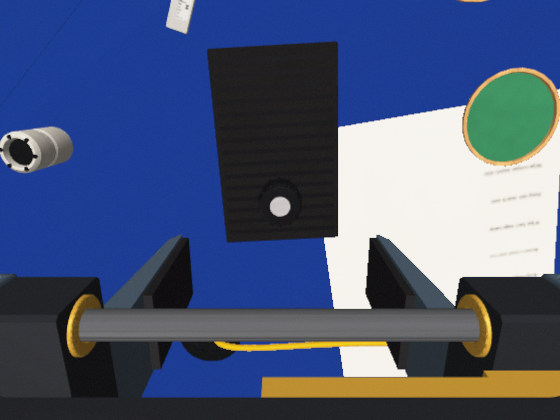

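```bash
python3 -m inch '1 -0.13 3 0 0; 1 0 3 0 0; 1 0 3 0 0; 1 0 2 0 0; 1 0 1 0 0;1 0 0.2 0 0;1 0 0 0 0;1 0 0 0 0'; python3 -m inch '-1 0 0 0 0; -1 0 0 0 0; -1 0 0 0 0; -1 0 0 0 0; -1 0 0 0 0;-1 0 0 0 0;-1 0 0 0 0;-1 0 0 0 0' 25; python3 - <<'E'
from h import *
c=camera('wrist'); save(c,'w27'); go(.6348,-.1533,.0343)
E
```

```text
time_s: 57.58
position: [0.5657, 0.1723, -0.0161]
ee_rot: [0.697, -0.697, 0.12, -0.121]
force: [0.2, -0.1, 0.5]
grip_width: 0.091
time_s: 58.58
position: [0.565, 0.1721, -0.017]
ee_rot: [0.697, -0.697, 0.12, -0.12]
force: [-0.4, -0.4, 0.7]
grip_width: 0.0333
t 58.62 p [ 0.5649  0.1721 -0.017 ] jaw az 70.42 tooly [-0.  0. -1.] j6 -0.953 F [ 0.1  0.2 -0.3] w 0.033
shift cm in present tool axes [ 17.49  -5.13 -28.32] dist 33.7
```

View pics/w27.png

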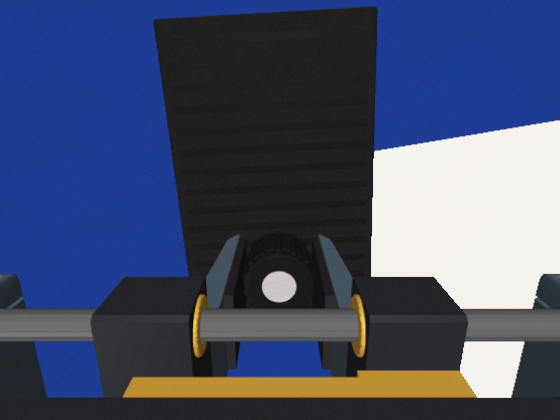

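```bash
python3 -m inch '-1 0 -1 0 0; -1 0 -3 0 0; -1 0 -4 0 0; -1 0 -4 0 0;-1 2.17 0 -3.54 0;-1 2.17 0 -3.54 0;-1 2.17 0 -3.54 0;-1 2.17 0 -3.54 0;-1 2.17 0 -3.54 0;-1 2.17 0 -3.54 0;-1 2.17 0 -3.54 0;-1 2.17 0 -3.54 0;-1 0 0 0 0;-1 0 0 0 0;-1 0 0 0 0;-1 0 0 0 0'; python3 - <<'E'
from h import *
go(.6335,-.1529,.059)
c=camera('wrist'); save(c,'w28')
c=camera('scene'); i=c['img'][170:290,290:430]; cv2.imwrite('pics/s28.png',cv2.resize(i[...,::-1],None,fx=4.5,fy=4.5,interpolation=cv2.INTER_CUBIC))
E
```

```text
time_s: 60.62
position: [0.6335, -0.1518, 0.1032]
ee_rot: [0.697, -0.697, 0.12, -0.12]
force: [0.8, -1.2, -0.6]
grip_width: 0.0335
t 60.62 p [ 0.6335 -0.1518  0.1032] jaw az 70.49 tooly [ 0.  0. -1.] j6 -1.483 F [ 0.8 -1.2 -0.6] w 0.0335
shift cm in present tool axes [ 0.03  4.42 -0.1 ] dist 4.4
```

View pics/w28.png

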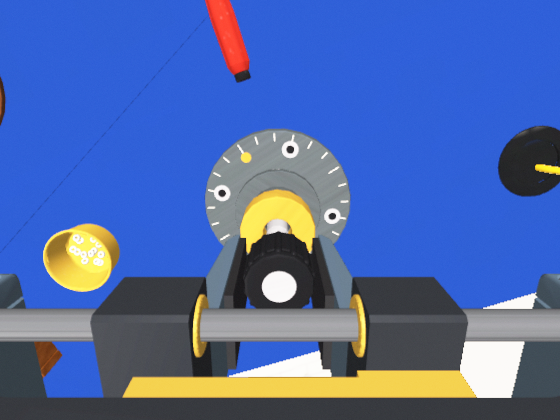

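View pics/s28.png

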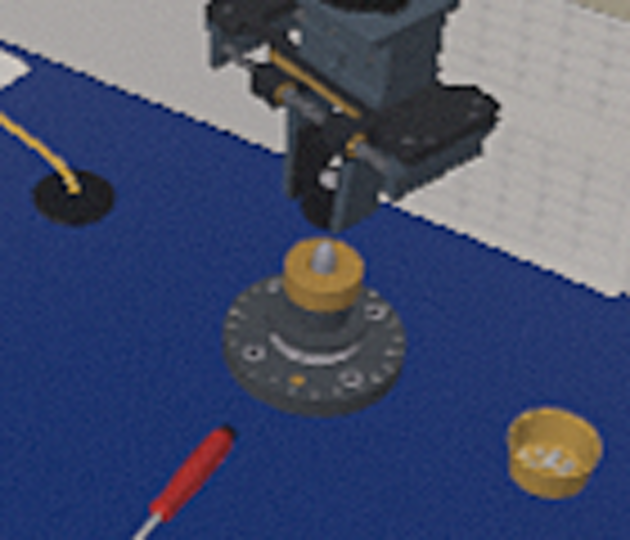

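```bash
python3 -m inch '-1 0 1 0 0;-1 0 1 0 0; -1 0 0.5 0 0; -1 0 0.3 0 0; -1 0 0 0 0; -1 0 0 0 0';  python3 -m inch '-1 0 0.3 0 0; -1 0 0.2 0 0; -1 0 0 0 0; -1 0 0 0 0'
```

```text
time_s: 61.48
position: [0.6339, -0.153, 0.0753]
ee_rot: [0.697, -0.697, 0.12, -0.121]
force: [1.4, 0.3, -0.8]
grip_width: 0.0332
time_s: 61.98
position: [0.6336, -0.1529, 0.07]
ee_rot: [0.697, -0.697, 0.12, -0.12]
force: [0.4, -0.6, -1.4]
grip_width: 0.0332
```

The nut's bottom edge is now at about 91 mm, past the tip, with no force. I continue down.

```bash
python3 -m inch '-1 0 0.4 0 0;-1 0 0.3 0 0; -1 0 0.15 0 0; -1 0 0 0 0; -1 0 0 0 0';  python3 -m inch '-1 0 0.15 0 0; -1 0 0 0 0; -1 0 0 0 0';  python3 -m inch '-1 0 0.1 0 0; -1 0 0 0 0; -1 0 0 0 0'
```

```text
time_s: 62.6
position: [0.6337, -0.1529, 0.0616]
ee_rot: [0.697, -0.697, 0.12, -0.12]
force: [0.5, 0.1, -0.9]
grip_width: 0.0332
time_s: 62.98
position: [0.6336, -0.1529, 0.06]
ee_rot: [0.697, -0.697, 0.12, -0.12]
force: [0.1, -0.2, -0.6]
grip_width: 0.0334
time_s: 63.35
position: [0.6336, -0.1529, 0.059]
ee_rot: [0.697, -0.697, 0.12, -0.12]
force: [-0.0, -0.6, -0.8]
grip_width: 0.0327
```

```bash
python3 -m inch '-1 0 0.07 0 0; -1 0 0 0 0; -1 0 0 0 0'; python3 -m inch '0.3 0 0 0 0; 0.3 0 0 0 0; 0.3 0 0 0 0;1 0 0 0 0;1 0 0 0 0;1 0 -1 0 0;1 0 -2 0 0;1 0 -3 0 0;1 0 -3 0 0;1 0 -1 0 0;1 0 0 0 0;1 0 0 0 0'; python3 - <<'E'
from m import *
c=camera('wrist'); save(c,'w29'); go(.6335,-.1529,.059)
X=cloud(c)
for lo,hi in ((.1,.118),(.074,.086),(.034,.042)):
  P=X[(np.hypot(X[...,0]-.634,X[...,1]+.154)<.037)&(X[...,2]>lo)&(X[...,2]<hi)]; print(len(P),(P.min(0)+P.max(0))/2,np.ptp(P,axis=0),np.median(P[:,2]))
c=camera('scene'); i=c['img'][170:290,290:430]; cv2.imwrite('pics/s29.png',cv2.resize(i[...,::-1],None,fx=4.5,fy=4.5,interpolation=cv2.INTER_CUBIC)); save(c,'scene29')
E
```

```text
time_s: 63.72
position: [0.6338, -0.1529, 0.059]
ee_rot: [0.697, -0.697, 0.12, -0.12]
force: [-1.6, 1.8, 4.4]
grip_width: 0.0327
time_s: 65.22
position: [0.6328, -0.1527, 0.1569]
ee_rot: [0.697, -0.697, 0.121, -0.119]
force: [-1.4, -1.0, 0.7]
grip_width: 0.0912
t 65.28 p [ 0.6328 -0.1527  0.1568] jaw az 70.41 tooly [-0.003  0.001 -1.   ] j6 -1.483 F [-0.1  1.  -0. ] w 0.0912
shift cm in present tool axes [0.1  9.78 0.  ] dist 9.8
1710 [ 0.6342 -0.1543  0.1053] [0.0353 0.0357 0.0105] 0.10818859859788885
1078 [ 0.6339 -0.1547  0.08  ] [0.047  0.0494 0.0119] 0.08023869718459439
1331 [ 0.6301 -0.1545  0.0381] [0.0557 0.0653 0.0077] 0.03826217307628815
```

View pics/w29.png

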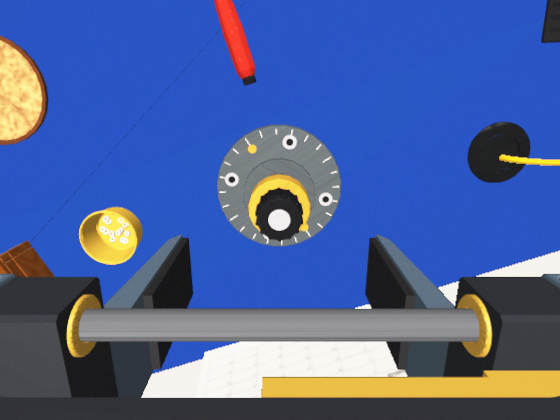

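View pics/scene29.png

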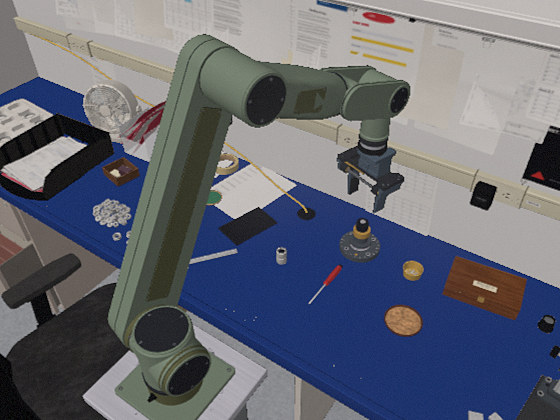

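The stack is complete: nut top at 108 mm, spacer 80 mm, hub flange 38 mm, all concentric. The gripper is clear and the bystanders are in place. I hand in.

```bash
python3 -c "
from plant import *
print(close_job(), observe()['time_s'])"
```

```text
the job is handed in; nothing more can be done
the job is handed in; nothing more can be done
```

The part change is finished and handed in at about 65 s. The raw hub, spacer and nut are back on the arbor in that order, and the finished hub stands in the green dish.

**Last checks (wrist depth)**
- On the arbor, the hub flange top is at 38 mm, the spacer top at 80 mm and the nut top at 108 mm above the bench. These are the fully seated heights.
- The nut and spacer centres agreed within about 1 mm. The hub was partly hidden by then. Measured just after seating, it was also within about 1 mm.
- The finished hub was about 1–2 mm from the dish centre when I placed it, and I did not measure it again. Part of it was still seen in the dish in a later picture taken while I fetched the spacer.
- The gripper was open and about 8 cm above the nut. The cup, screwdriver and valve body looked unmoved in the pictures; I did not measure them.

**What failed or disagreed**
- **First grasp:** it closed on air above the nut. Both cameras showed the real fingertips about 29 mm short of the reported TCP. I corrected for this, and contact at every later placing came within about 1 mm of the corrected height.
- **Camera agreement:** the wrist camera's arbor position differed from the top and scene cameras by about 4–5 mm. I trusted the wrist camera, and every part went on with no side contact.

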